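Load a rimless-lens drilling jig

ROBOT

A 6-joint arm with a two-finger parallel gripper is mounted at the origin on a cart in front of the work surface, level with it; the furniture and walls round the work are solid. World frame = base frame: x ahead of the robot, y to its left, z up, the work surface at z = 0. Lengths are in m, angles in rad, forces in N, time in s.
With the tool pointing down it reaches from about 0.3 to 0.85 m from the base axis. Payload 4.2 kg.
Tool frame: the origin (TCP) lies at the very end of the fingers, on their centre line; the grasp point (between the pads) lies 19 mm behind it; z points along the fingers, y is the direction in which the jaws open and shut (so a half turn about z gives the same grasp; the last joint's range is limited). The gripper opens to 91 mm and grips with 3 to 60 N. Pads are 32 mm wide; open, the fingers measure 118 mm over their backs; the gripper's body (76 mm by 178 mm) begins 60 mm behind the grasp point.
Start: joints at [1.18, 0.32, 1.565, -0, 1.257, -0.02], TCP at [0.208, 0.536, 0.214] pointing down, gripper open.
Joint ranges: [-3.11, 3.11], [-0.84, 2.01], [0.21, 2.61], [-1.34, 4.49], [0.05, 2.63], [-2.56, 2.56]. Speed limits (rad/s): [2.57, 2.57, 3.14, 3.14, 3.14, 3.14].

INTERFACE

Orientations are given as a rotation vector (axis times angle).
In Python, from station import env gives the robot as it stands.
- The arm moves only by the tool arm_command, never from a script. Its argument "rows" is one flat list of numbers, 6 for each row, row after row: the shift along the tool's x, y, z in cm, then the turn, a rotation vector about the tool's x, y, z in rad. In form: [tx, ty, tz, ax, ay, az, tx, ty, tz, ax, ay, az, ...]. A call has 1 to 12 rows; each row is the pose to reach, as a shift and turn from the pose commanded when the call began, along the tool's axes at that moment; what a row does not reach only later rows make up. A row lasts 1/8 s, in which the tool goes at most 62.5 mm and 10.7 degrees, less where a joint would pass 70% of its speed; a pose out of reach is approached as far as the arm can. A call with a gripper value outside its range is refused whole. "hand" is the gripper's target within -1 to 1 (shut at 1, half-way at 0, fully open at -1), set as the call begins (left out, the last holds). The fingers move at their own pace and stop on an object; "newtons" is the grip in N (left out, the last holds). Time passes only in rows, so rows that repeat a pose let the fingers close. It gives the time, the measured TCP pose, the force and the opening at its end, in the units of the state.
- env.get_state(): the state, without advancing time (a new reading comes with each control period).
- env.get_image(name): name is "side" or "top" or "wrist"; returns the picture (420x560x3 uint8, blue, green, red); there is no depth.
- env.calibration(name): a dict with "fov_y" (degrees; the focal length in pixels is half the picture's height over the tangent of half this angle, whatever the lens; pixels are square), "cx", "cy" (the principal point, pixels), "origin" and "orientation" of the camera in the world; the wrist camera has in their place "tool_from_camera" (4x4, takes a point from camera to tool coordinates, whose origin is the TCP and whose axes are the flange's). Camera axes: x right, y down, z forward; pixel columns grow to the right and rows downward; lengths in m; the calibration is good to about 2 mm. A picture is of the moment at which its call begins: read the wrist's pose just before it. calibration takes no time and is no camera call.
- env.close_job(): hands the job in, once; it reports no verdict.
Trained networks look in the newest picture that a camera, given by its name, has taken for a name from the list of things; names that differ only in an ending like _2 or _b are one class to them, and where a whole thing is asked for, a point or a joint stands for the part that bears it (a point fixed in the world has none). Each returns a list of dicts, best first, with "score" (0 to 1); they miss things now and then, are a little off and sometimes report something else, mostly with a low value. They report only what shows in the picture. A call takes as long as a camera call.
- env.spot_in(camera, target): "rect" ([left, top, right, bottom] in pixels, round what is visible of it).
- env.place_of(camera, target): "position" ([column, row] in pixels: a listed point, or the origin of a listed thing).
The state is a dict: "time": time; "qpos": joint angles; "dq": joint speeds; "effort": joint torques, N m; "ee_pos": TCP position; "tcp_rot": TCP orientation; "ft_force": force on the tool from outside, world axes, zero at the start; "moment": the same for the moment, N m; "grip_width": finger opening in m.
Only numpy, scipy, OpenCV 4.12 (cv2) and the standard library are available. Lean on these libraries where they do the work, as an engineer would, in place of code of your own. Each camera call takes 0.05 s, during which the arm holds its last target.

TASK

Load the drilling jig so that the lens can be drilled: lay the round lens centrally on the jig's black rubber seat with its two red dots in line with the two pins, put the orange cushion ring centrally on the lens, then lower the aluminium drill plate over the pins onto the ring, its large-hole end (red stripe) at the thick pin. Last, slip the big black knurled nut over the thick pin and the small brass one over the thin pin, both down flat on the plate; leave the tape rolls, screwdriver and calliper where they lie.

Things in the scene. Friction and masses are not known exactly. Their poses are not given: they have to be found in the camera images.
- jig: Fixed drilling jig, grey block on a dark steel foot, 72 (x) x 150 (y) x 12 mm. Origin: centre of its underside, z up. Centre: black rubber seat, 36 mm disc, top z 22. Upright steel pins: thick, 13 mm dia, at y +46 (red stripe beside it); thin, 8 mm dia, at y -46; straight to z 60, then a cone to z 72. Loaded, undersides are at z: lens 22, ring 29, plate 39, nuts 49 mm.
- lens: Round spectacle lens lying dome up, milky-white margin round a clear middle, 52 mm in diameter, 7 mm high, 20 g; two small red dots near its rim lie on its y axis, one each side of the centre. Origin: centre of its underside; z up.
- cushion_ring: Orange moulded cushion ring lying flat, 36 mm outside, 24 mm inside diameter, 10 mm high, 20 g, rigid. Origin: centre of its underside; z up.
- drill_plate: Aluminium plate lying flat, 60 (x) x 124 (y) x 10 mm, 0.22 kg. Origin: centre of its underside, z up. Holes: large, 16.5 mm dia, at y +46 (end with the red stripe); small, 11 mm dia, at y -46; 28 mm window in the middle; two small drill bushes at y +-22.5, 1.5 mm proud. It goes down over the pins only the right way round.
- nut_large: Big black knurled slip-on nut, a plain ring without thread standing flat, 30 mm outside, 16 mm bore, 16 mm high, 35 g; goes on the thick pin. Origin: centre of its underside; z up.
- nut_small: Small brass-coloured knurled slip-on nut, a plain ring without thread standing flat, 22 mm outside, 11 mm bore, 16 mm high, 25 g; goes on the thin pin. Origin: centre of its underside; z up.
- tape_roll_clear: Bystander: tan roll of parcel tape, 92 mm across, 48 mm high, lying flat. Leave it. Origin: centre of its underside.
- screwdriver: Bystander: green precision screwdriver, 146 mm long along its y axis, 14 mm high. Leave it. Origin: under its middle.
- calliper: Bystander: steel calliper, 215 mm long along its y axis, 68 mm across the jaws, 14 mm high. Leave it. Origin: under its middle.
- tape_roll_blue: Bystander: small blue roll of marking tape with white core, 44 mm across, 12 mm high. Leave it. Origin: centre of its underside.

How it is judged:
By the outcome, as a careful person would: the job done as asked, in the order asked, and still so for the second after the job is handed in, with the robot touching nothing.
It also fails if it takes over 115 s, if anything falls off the work surface, if the arm or the gripper's body presses on something with over 40 N, if the wrist force passes 120 N, or if a joint passes its speed limit or range.

## Working session

There is one attempt and no reset: what is moved stays moved. The work goes in short steps, Python scripts to look and compute and a tool call to move; the robot and the scene stay as the last step left them, time stands still between calls to the robot, and variables do not carry over. Pictures are saved under pics/ and viewed, and the job is handed in when it is done.

Besides the shell and the picture viewer there is one more tool, called as a command line: name --argument value ..., lists and objects as JSON in quotes. arm_command: Moves the arm, as the interface text tells. Its arguments: {"type":"object","properties":{"rows":{"type":"array","items":{"type":"number"}},"hand":{"type":"number"},"newtons":{"type":"number"}},"required":["rows"]}

```bash
ls; mkdir -p pics
cat > h.py <<'E'
from station import env
import numpy as np, cv2
from scipy.spatial.transform import Rotation as R
def cam(n, st=None):
    c=env.calibration(n); f=210/np.tan(np.radians(c['fov_y'])/2)
    return c,f
E
python3 - <<'E'
from h import *
s=env.get_state(); print(s)
for n in ['side','top','wrist']:
    print(n,env.calibration(n)); cv2.imwrite(f'pics/{n}0.png',env.get_image(n))
    for t in ['jig','lens','cushion_ring','drill_plate','nut_large','nut_small','tape_roll_clear','screwdriver','calliper','tape_roll_blue']:
        pass
E
```

```text
pics
{'time': 0.0, 'qpos': array([ 1.17996147e+00,  3.20308692e-01,  1.56565945e+00, -2.21137603e-05,
        1.25738285e+00, -2.00268760e-02]), 'dq': array([-2.16736801e-04,  9.51167449e-04, -1.48097482e-03,  3.55475724e-04,
        5.13125033e-04, -7.79446255e-05]), 'effort': array([-1.62326472e-05, -4.12458229e+01, -2.31975871e+01,  7.28527992e-02,
        4.57566103e-02, -1.32653604e-04]), 'ee_pos': array([0.20819439, 0.53545629, 0.21311823]), 'tcp_rot': array([-5.79059458e-01, -3.08742012e+00,  2.71036663e-03]), 'ft_force': array([ 0.58404202,  0.56147817, -0.05195072]), 'moment': array([ 0.04798486, -0.00699676,  0.07875397]), 'grip_width': 0.09086412102224885}
side {'fov_y': 52.73073679734831, 'cx': 281.55908908110126, 'cy': 212.5888518339692, 'origin': array([ 0.05195459, -1.03251347,  0.65250359]), 'orientation': array([-2.05243046,  0.56523776, -0.29827476])}
top {'fov_y': 52.71757607451472, 'cx': 273.92546401321795, 'cy': 205.99509220550166, 'origin': array([ 0.40879643, -0.14435131,  1.08071649]), 'orientation': array([-2.16611822,  2.14625947, -0.14916477])}
wrist {'fov_y': 61.32321109035434, 'cx': 276.03565219766836, 'cy': 208.87700750314525, 'tool_from_camera': array([[ 2.48755940e-04, -9.64703250e-01, -2.63339283e-01,
         7.44140277e-02],
       [ 9.99999969e-01,  2.31307919e-04,  9.72602011e-05,
        -1.14857232e-04],
       [-3.29147708e-05, -2.63339298e-01,  9.64703277e-01,
        -1.71196664e-01],
       [ 0.00000000e+00,  0.00000000e+00,  0.00000000e+00,
         1.00000000e+00]])}
```

View pics/top0.png

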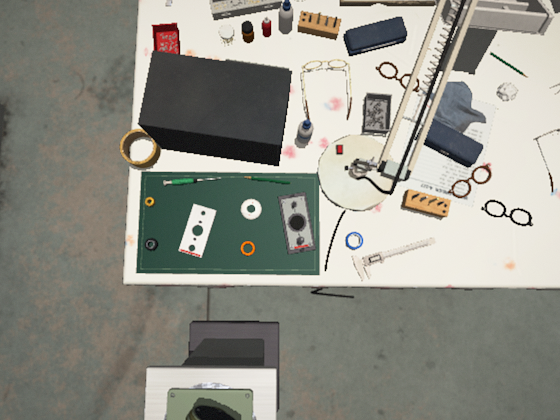

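View pics/side0.png

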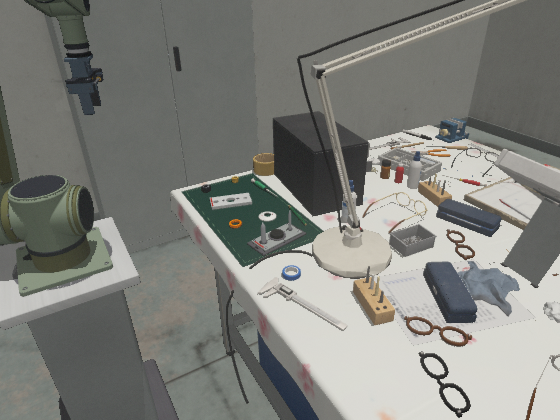

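View pics/wrist0.png

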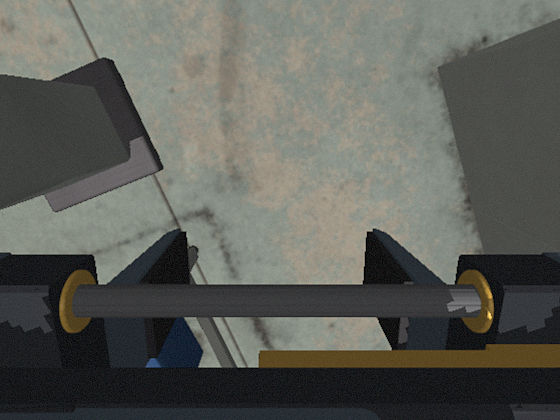

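```bash
cat >> h.py <<'E'
def ray(n,px,pose=None):
    c,f=cam(n)
    d=np.array([(px[0]-c['cx'])/f,(px[1]-c['cy'])/f,1.])
    if n=='wrist':
        T=np.array(c['tool_from_camera']); s=pose or env.get_state()
        Rt=R.from_rotvec(s['tcp_rot']).as_matrix()
        return Rt@T[:3,3]+s['ee_pos'], Rt@T[:3,:3]@d
    M=R.from_rotvec(c['orientation']).as_matrix()
    return np.array(c['origin']), M@d
def atz(n,px,z,pose=None):
    o,d=ray(n,px,pose); return o+d*(z-o[2])/d[2]
def proj(n,P,pose=None):
    c,f=cam(n)
    if n=='wrist':
        T=np.array(c['tool_from_camera']); s=pose or env.get_state()
        Rt=R.from_rotvec(s['tcp_rot']).as_matrix()
        M=Rt@T[:3,:3]; o=Rt@T[:3,3]+s['ee_pos']
    else: M=R.from_rotvec(c['orientation']).as_matrix(); o=np.array(c['origin'])
    q=M.T@(np.array(P)-o); return np.array([c['cx']+f*q[0]/q[2],c['cy']+f*q[1]/q[2]])
def rows(xyz,yaw,s=None):
    """tool shift (cm) and turn to put TCP at xyz, pointing down with tool y (jaws) at yaw (mod pi nearest)"""
    s=s or env.get_state(); R0=R.from_rotvec(s['tcp_rot'])
    best=None
    for k in (0,np.pi,-np.pi):
        y=yaw+k
        ex=np.array([-np.sin(y),np.cos(y),0]);ey=np.array([np.cos(y),np.sin(y),0]);ez=np.array([0,0,-1.])
        Rg=R.from_matrix(np.array([ex,ey,ez]).T)
        rv=(R0.inv()*Rg).as_rotvec()
        q6=s['qpos'][5]-rv[2]
        if best is None or np.linalg.norm(rv)<np.linalg.norm(best): best=rv
    t=R0.inv().apply(np.array(xyz)-s['ee_pos'])*100
    return np.round(t,2),np.round(best,3)
E
python3 - <<'E'
from h import *
env.get_image('top')
I=cv2.imread('pics/top0.png')
for t,z in [('jig',0),('lens',0),('cushion_ring',0),('drill_plate',0),('nut_large',0),('nut_small',0),('tape_roll_clear',0),('screwdriver',0),('calliper',0),('tape_roll_blue',0)]:
    r=env.place_of('top',t)[:2]
    for d in r: print(t,round(d['score'],2),np.round(d['position'],1),np.round(atz('top',d['position'],z),4))
c=I[140:290,110:350]; cv2.imwrite('pics/topc.png',cv2.resize(c,None,fx=3.3,fy=3.3,interpolation=cv2.INTER_CUBIC))
print(env.get_state()['time'])
E
```

```text
jig 0.92 [296.4 224.4] [ 0.5051 -0.2086  0.    ]
lens 0.53 [254.9 210.6] [ 0.5396 -0.1019  0.    ]
cushion_ring 0.56 [246.6 245.2] [ 0.4509 -0.0821  0.    ]
drill_plate 0.81 [198.  228.7] [0.4917 0.0425 0.    ]
nut_large 0.54 [152.8 243.7] [0.4526 0.1558 0.    ]
nut_small 0.54 [150.7 204. ] [0.5542 0.1659 0.    ]
tape_roll_clear 0.68 [140.6 152.2] [0.6903 0.1986 0.    ]
screwdriver 0.67 [193.  181.4] [0.6142 0.0594 0.    ]
calliper 0.91 [395.9 251.7] [ 0.4379 -0.4616  0.    ]
tape_roll_blue 0.74 [294.7 221.9] [ 0.5115 -0.2042  0.    ]
tape_roll_blue 0.5 [354.1 236.9] [ 0.4745 -0.3559  0.    ]
0.7
```

View pics/topc.png

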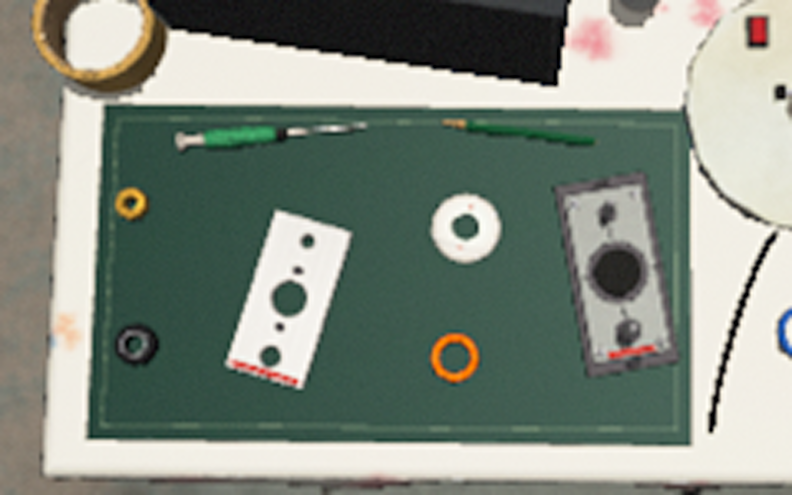

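Run:
```python
from h import *
print(rows([0.56,-0.06,0.21],np.radians(95)))
```

```text
(array([-54.37, -42.8 ,   0.39]), array([ 0.   ,  0.   , -0.458]))
```

arm_command --rows '[-20, -15.7, 0.1, 0, 0, -0.16, -54.4, -42.8, 0.4, 0, 0, -0.458, -54.4, -42.8, 0.4, 0, 0, -0.458, -54.4, -42.8, 0.4, 0, 0, -0.458, -54.4, -42.8, 0.4, 0, 0, -0.458, -54.4, -42.8, 0.4, 0, 0, -0.458, -54.4, -42.8, 0.4, 0, 0, -0.458, -54.4, -42.8, 0.4, 0, 0, -0.458, -54.4, -42.8, 0.4, 0, 0, -0.458, -54.4, -42.8, 0.4, 0, 0, -0.458, -54.4, -42.8, 0.4, 0, 0, -0.458, -54.4, -42.8, 0.4, 0, 0, -0.458]' --hand -1

```text
time: 2.2
ee_pos: [0.5618, -0.0634, 0.2095]
tcp_rot: [-0.13, 3.139, -0.001]
ft_force: [-1.1, 0.4, -0.8]
grip_width: 0.0914
```

```bash
cat >> h.py <<'E'
def shot(n,name,sc=1,box=None):
    s=env.get_state(); I=env.get_image(n); 
    J=I if box is None else I[box[1]:box[3],box[0]:box[2]]
    if sc!=1: J=cv2.resize(J,None,fx=sc,fy=sc,interpolation=cv2.INTER_CUBIC)
    cv2.imwrite(f'pics/{name}.png',J); return s,I
E
python3 - <<'E'
from h import *
s,I=shot('wrist','w1',1.4); np.save('w1.npy',I)
print(s['qpos'],s['ee_pos'],s['tcp_rot'])
for t,z in [('jig',0),('lens',0),('cushion_ring',0),('drill_plate',0),('nut_large',0),('nut_small',0)]:
    for d in env.place_of('wrist',t)[:2]: print(t,round(d['score'],2),np.round(d['position'],1),np.round(atz('wrist',d['position'],z,s),4))
E
```

```text
[-1.32447059e-01  3.07108879e-01  1.59454466e+00 -6.19366331e-04
  1.23945357e+00 -1.78583536e+00] [ 0.56180588 -0.06344443  0.20945137] [-1.29998697e-01  3.13852436e+00 -1.03792570e-03]
jig 0.66 [139.  122.5] [ 0.5099 -0.2115  0.    ]
lens 0.64 [256.5 163. ] [ 0.542  -0.0863  0.    ]
cushion_ring 0.57 [264.6  63.2] [ 0.4415 -0.0851  0.    ]
drill_plate 0.73 [505.7  89.9] [0.4464 0.1619 0.    ]
drill_plate 0.59 [380.9 119.8] [0.4863 0.0398 0.    ]
nut_small 0.92 [485.7 198.9] [0.5606 0.1688 0.    ]
```

View pics/w1.png

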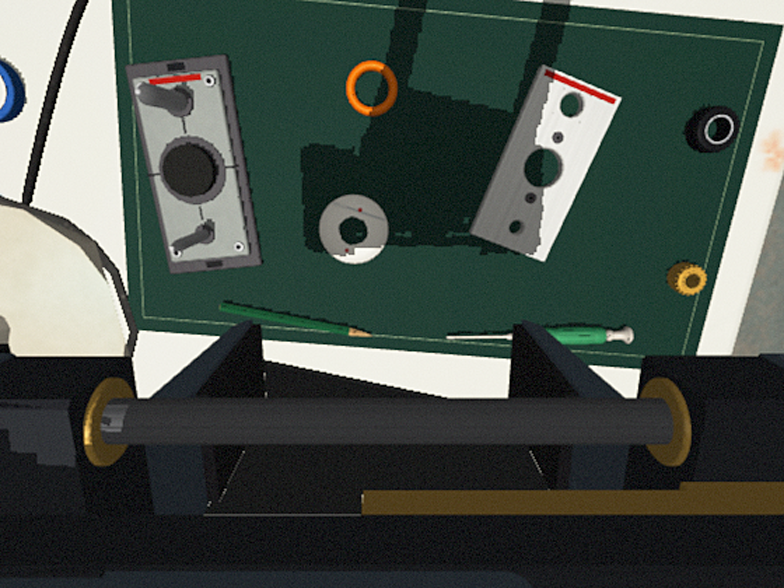

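Run:
```python
from h import *
I=np.load('w1.npy')
a=cv2.resize(I[95:200,80:200],None,fx=4,fy=4,interpolation=cv2.INTER_CUBIC)
b=cv2.resize(I[130:195,220:285],None,fx=6,fy=6,interpolation=cv2.INTER_CUBIC)
a=cv2.resize(I[35:200,85:190],None,fx=3.5,fy=3.5,interpolation=cv2.INTER_CUBIC)
h=max(a.shape[0],b.shape[0]); C=np.zeros((h,a.shape[1]+b.shape[1]+5,3),np.uint8)
C[:a.shape[0],:a.shape[1]]=a; C[:b.shape[0],-b.shape[1]:]=b
cv2.imwrite('pics/w1c.png',C); print(C.shape)
```

```text
(578, 763, 3)
```

View pics/w1c.png

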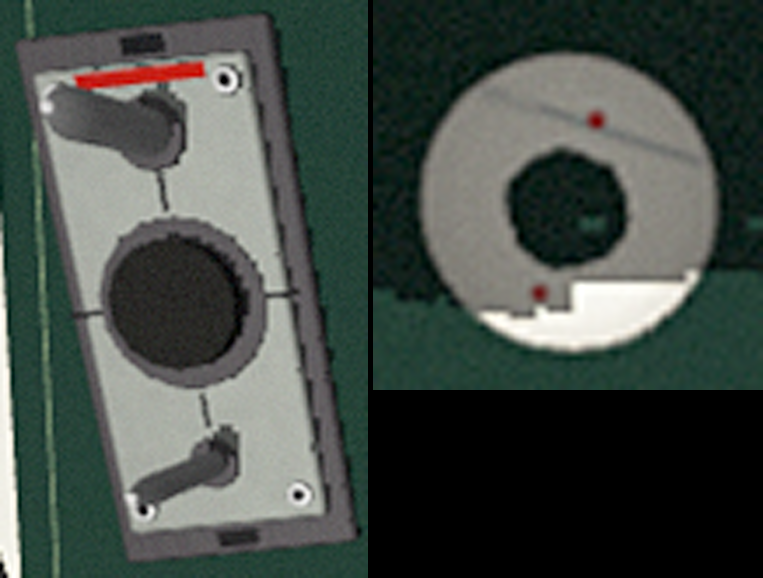

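```bash
cat >> h.py <<'E'
from scipy.optimize import least_squares
def fitpose(n,pix,loc,x0,s=None,z0=0):
    """fit x,y,yaw of object with origin z0 from pixel list & local points"""
    pix=np.array(pix,float);loc=np.array(loc,float)
    def f(p):
        c,sn=np.cos(p[2]),np.sin(p[2]); M=np.array([[c,-sn,0],[sn,c,0],[0,0,1]])
        W=loc@M.T+[p[0],p[1],z0]
        return (np.array([proj(n,w,s) for w in W])-pix).ravel()
    r=least_squares(f,x0); return r.x,r.fun.reshape(-1,2)
E
python3 - <<'E'
from h import *
s=env.get_state(); I=np.load('w1.npy')
def c(x,y): return [x/3.5+85-.4,y/3.5+35-.4]
pix=[c(177,302),c(48,106),c(132,500),c(224,79),c(299,495),c(162,188),c(205,408)]
x,r=fitpose('wrist',pix[:3],[[0,0,.022],[0,.046,.072],[0,-.046,.072]],[.51,-.21,3.3],s)
print('jig',x,np.degrees(x[2]),r)
# outline foot? predict z0..12
M=lambda p,P:[p[0]+P[0]*np.cos(p[2])-P[1]*np.sin(p[2]),p[1]+P[0]*np.sin(p[2])+P[1]*np.cos(p[2]),P[2]]
for P in [(.036,.075,0),(-.036,.075,0),(-.036,-.075,0),(.036,-.075,0)]:
    q=proj('wrist',M(x,P),s); print(P,(q-[85,35]+.4)*3.5)
# from top: same
# ring
hsv=cv2.cvtColor(I,cv2.COLOR_BGR2HSV)
m=cv2.inRange(hsv,(5,150,120),(20,255,255)); m[:, :200]=0;m[:,330:]=0;m[200:]=0
e=cv2.minEnclosingCircle(cv2.findNonZero(m)); print('ring',e,atz('wrist',e[0],.005,s),atz('wrist',e[0],.01,s))
# lens dots
d1=[(596-378)/6.+220,120/6.+130];d2=[(540-373)/6.+220,293/6.+130]
d1=[(596-373)/6.+220-.4,120/6.+130-.4];d2=[(540-373)/6.+220-.4,293/6.+130-.4]
P1=atz('wrist',d1,.004,s);P2=atz('wrist',d2,.004,s); print('dots',P1,P2,np.linalg.norm(P1-P2),np.degrees(np.arctan2(*(P1-P2)[[1,0]])))
cc=[(569-373)/6.+220-.4,202/6.+130-.4]; print('lens c',atz('wrist',cc,.001,s),(P1+P2)/2, 'rad px',149/6.)
E
```

```text
jig [ 0.50694963 -0.20386182  1.75837526] 100.7474811445821 [[-1.14421968  0.65331389]
 [ 0.54479028  0.39742004]
 [ 0.43516862 -1.09568102]]
(0.036, 0.075, 0) [274.79532817  16.8876409 ]
(-0.036, 0.075, 0) [24.10341437 44.05058445]
(-0.036, -0.075, 0) [135.83099352 557.82684165]
(0.036, -0.075, 0) [361.69211176 535.82539189]
ring ((264.5, 62.5), 19.81171226501465) [ 0.43938489 -0.08088898  0.005     ] [ 0.43999838 -0.08068428  0.01      ]
dots [ 0.52540782 -0.08215764  0.004     ] [ 0.55706683 -0.08987959  0.004     ] 0.0325871356154393 166.29262706694033
lens c [ 0.54068627 -0.08601929  0.001     ] [ 0.54123733 -0.08601862  0.004     ] rad px 24.833333333333332
```

Run:
```python
from h import *
print(rows([0.541,-0.086,0.09],np.radians(76.3)))
```

```text
(array([ 2.11, -2.55, 12.02]), array([0.   , 0.   , 0.328]))
```

arm_command --rows '[2.1, -2.55, 6, 0, 0, 0.17, 2.1, -2.55, 12, 0, 0, 0.328, 2.1, -2.55, 12, 0, 0, 0.328, 2.1, -2.55, 12, 0, 0, 0.328, 2.1, -2.55, 12, 0, 0, 0.328]'

```text
time: 3.18
ee_pos: [0.5438, -0.0872, 0.0927]
tcp_rot: [0.373, 3.114, -0.0]
ft_force: [0.2, 0.1, 1.0]
grip_width: 0.091
```

Run:
```python
from h import *
s,I=shot('wrist','w2',1.4); np.save('w2.npy',I)
print(s['time'],s['ee_pos'],s['tcp_rot'])
```

```text
3.175 [ 0.5438073  -0.08720431  0.09269886] [ 3.73478674e-01  3.11372090e+00 -3.84828657e-04]
```

View pics/w2.png

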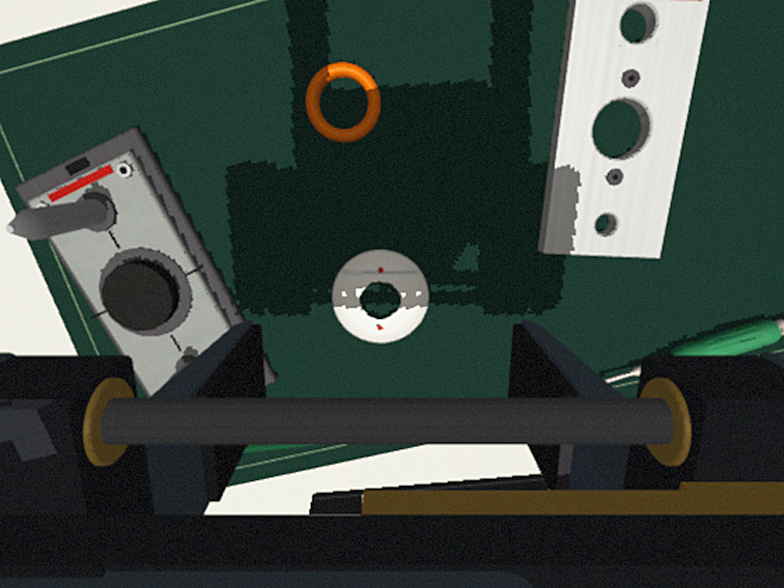

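Run:
```python
from h import *
s=env.get_state()
s=dict(s); I=np.load('w2.npy')
k=lambda x,y:[x/1.4-.3,y/1.4-.3]
P1=atz('wrist',k(380.5,270),.004,s);P2=atz('wrist',k(379.5,327),.004,s)
print(np.linalg.norm(P1-P2),np.degrees(np.arctan2(*(P1-P2)[[1,0]])),(P1+P2)/2)
L=atz('wrist',k(380.5,297),.001,s);print('lens',L)
e=atz('wrist',k(343.5,102),.005,s);print('ring',e)
pix=[k(140,292),k(12,228)];print('seat',atz('wrist',pix[0],.022,s),'pin',atz('wrist',pix[1],.072,s))
print(s['ee_pos'],rows([L[0],L[1],.003],np.radians(76.3),s))
```

```text
0.03232865033341038 165.13117326737463 [ 0.54298447 -0.09098636  0.004     ]
lens [ 0.54280213 -0.09069298  0.001     ]
ring [ 0.44125449 -0.08414454  0.005     ]
seat [ 0.50571086 -0.20628059  0.022     ] pin [ 0.46258056 -0.21655986  0.072     ]
[ 0.54354175 -0.08723985  0.09243751] (array([ 0.04, -0.36,  8.94]), array([ 0.   ,  0.005, -0.   ]))
```

Run:
```python
from h import *
s=env.get_state(); print(s['ee_pos'])
s1={'ee_pos':np.array([ 0.56180588,-0.06344443,0.20945137]),'tcp_rot':np.array([-1.29998697e-01,3.13852436e+00,-1.03792570e-03])}
print('ring',atz('wrist',(264.5,62.5),.005,s1)); print('lens',atz('wrist',((569-373)/6.+220-.4,202/6.+130-.4),.001,s1))
s,I=shot('wrist','w3',1.4); print(s['ee_pos'],s['dq'])
k=lambda x,y:[x/1.4-.3,y/1.4-.3]
np.save('w3.npy',I)
hsv=cv2.cvtColor(I,cv2.COLOR_BGR2HSV)
m=cv2.inRange(hsv,(3,120,80),(22,255,255)); m[:, :200]=0;m[:,330:]=0;m[120:]=0
e=cv2.minEnclosingCircle(cv2.findNonZero(m)); print('ring',e,atz('wrist',e[0],.005,s))
```

```text
[ 0.54354175 -0.08723985  0.09243751]
ring [ 0.44149039 -0.08508607  0.005     ]
lens [ 0.54255322 -0.09084227  0.001     ]
[ 0.54354175 -0.08723985  0.09243751] [-0.00387488  0.00493084  0.01387988  0.00037915 -0.00286633  0.00413   ]
ring ((244.0957489013672, 72.88298034667969), 28.5416202545166) [ 0.44130041 -0.0848374   0.005     ]
```

View pics/w3.png

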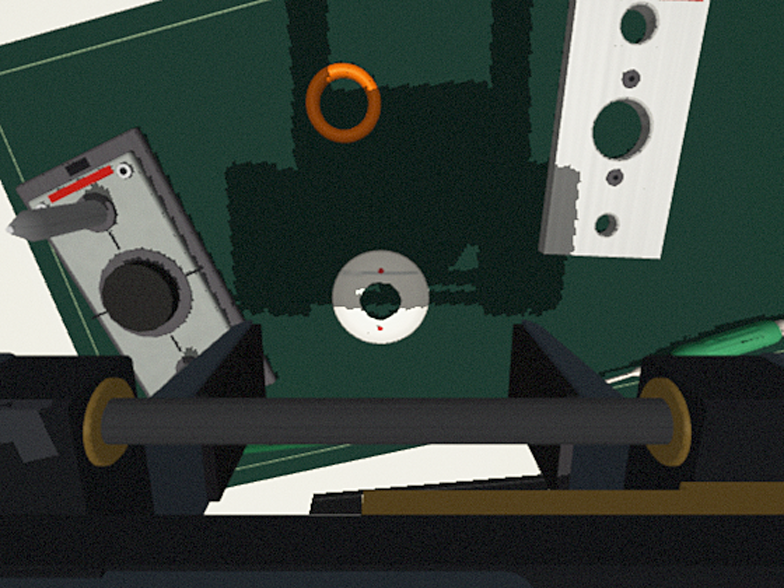

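arm_command --rows '[0.05, -0.36, 5, 0, 0, -0.01, 0.05, -0.36, 6.5, 0, 0, -0.01, 0.05, -0.36, 6.5, 0, 0, -0.01, 0.05, -0.36, 6.5, 0, 0, -0.01, 0.05, -0.36, 6.5, 0, 0, -0.01, 0.05, -0.36, 6.5, 0, 0, -0.01]'

```text
time: 4.03
ee_pos: [0.5408, -0.0908, 0.0258]
tcp_rot: [0.362, 3.119, 0.0]
ft_force: [0.8, -0.3, 0.2]
grip_width: 0.0914
```

Run:
```python
from h import *
s=env.get_state(); print(s['ee_pos'],rows([0.5427,-0.0908,.002],np.radians(75.6),s))
env.get_image('wrist');s=env.get_state(); print(s['ee_pos'],rows([0.5427,-0.0908,.002],np.radians(75.6),s))
```

```text
[ 0.54077514 -0.09075388  0.02576092] (array([-0.18,  0.04,  2.38]), array([0.   , 0.002, 0.021]))
[ 0.54062999 -0.0907691   0.02555512] (array([-0.2 ,  0.04,  2.36]), array([0.   , 0.001, 0.021]))
```

arm_command --rows '[-0.2, 0.04, 2.36, 0, 0, 0.02, -0.2, 0.04, 2.36, 0, 0, 0.02, -0.2, 0.04, 2.36, 0, 0, 0.02, -0.2, 0.04, 2.36, 0, 0, 0.02, -0.2, 0.04, 2.36, 0, 0, 0.02]'

```text
time: 4.7
ee_pos: [0.5442, -0.0911, 0.0023]
tcp_rot: [0.392, 3.113, -0.0]
ft_force: [3.8, -0.3, 5.9]
grip_width: 0.0913
```

arm_command --rows '[0, 0, 0, 0, 0, 0, 0, 0, 0, 0, 0, 0, 0, 0, 0, 0, 0, 0, 0, 0, 0, 0, 0, 0, 0, 0, 0, 0, 0, 0, 0, 0, 0, 0, 0, 0]' --hand 1 --newtons 10

```text
time: 5.45
ee_pos: [0.5423, -0.0908, 0.0023]
tcp_rot: [0.393, 3.116, 0.0]
ft_force: [-0.0, 0.2, 9.3]
grip_width: 0.0515
```

Run:
```python
from h import *
print(rows([0.57,-0.195,.13],np.radians(100.7)))
```

```text
(array([ -5.27,  -9.4 , -12.77]), array([-0.   ,  0.   , -0.438]))
```

arm_command --rows '[0, 0, -2, 0, 0, 0, 0, 0, -6, 0, 0, 0, -1, -2, -10, 0, 0, -0.12, -3, -5, -12.8, 0, 0, -0.26, -5.3, -9.4, -12.8, 0, 0, -0.438, -5.3, -9.4, -12.8, 0, 0, -0.438, -5.3, -9.4, -12.8, 0, 0, -0.438, -5.3, -9.4, -12.8, 0, 0, -0.438, -5.3, -9.4, -12.8, 0, 0, -0.438]'

```text
time: 6.58
ee_pos: [0.5699, -0.194, 0.1291]
tcp_rot: [0.295, -3.127, -0.001]
ft_force: [-0.2, 0.7, -0.1]
grip_width: 0.0511
```

Run:
```python
from h import *
env.get_image('wrist'); s,I=shot('wrist','w4',1.4); np.save('w4.npy',I); np.save('s4.npy',np.r_[s['ee_pos'],s['tcp_rot']])
print(s['time'],s['ee_pos'],s['tcp_rot'],s['grip_width'])
```

```text
6.625 [ 0.57006769 -0.19411138  0.12923057] [ 2.94889436e-01 -3.12718496e+00 -6.69842189e-04] 0.05149261476431113
```

View pics/w4.png

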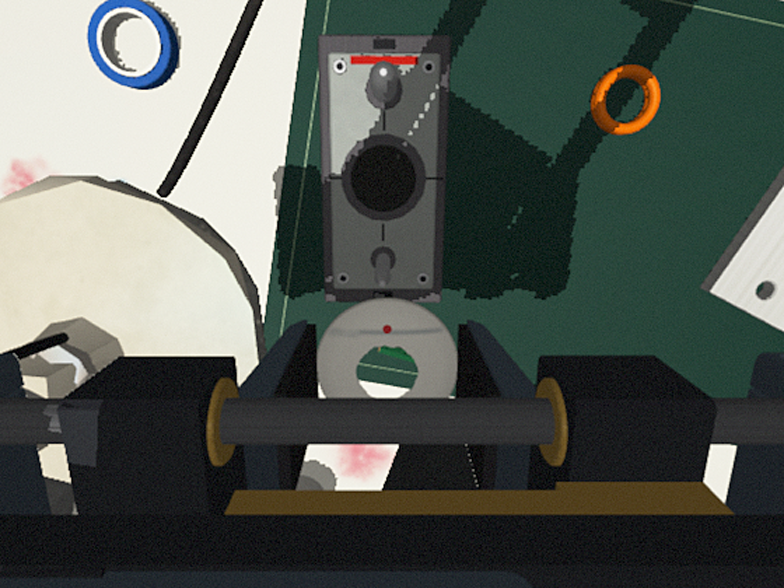

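Run:
```python
from h import *
I=np.load('w4.npy'); I=cv2.convertScaleAbs(I,alpha=1.5)
a=cv2.resize(I[20:225,220:330],None,fx=2.9,fy=2.9,interpolation=cv2.INTER_CUBIC)
b=cv2.resize(I[205:300,215:335],None,fx=3.5,fy=3.5,interpolation=cv2.INTER_CUBIC)
C=np.zeros((600,a.shape[1]+b.shape[1]+5,3),np.uint8)
C[:a.shape[0],:a.shape[1]]=a; C[:b.shape[0],-b.shape[1]:]=b
cv2.imwrite('pics/w4c.png',C); print(C.shape,a.shape)
```

```text
(600, 744, 3) (594, 319, 3)
```

View pics/w4c.png

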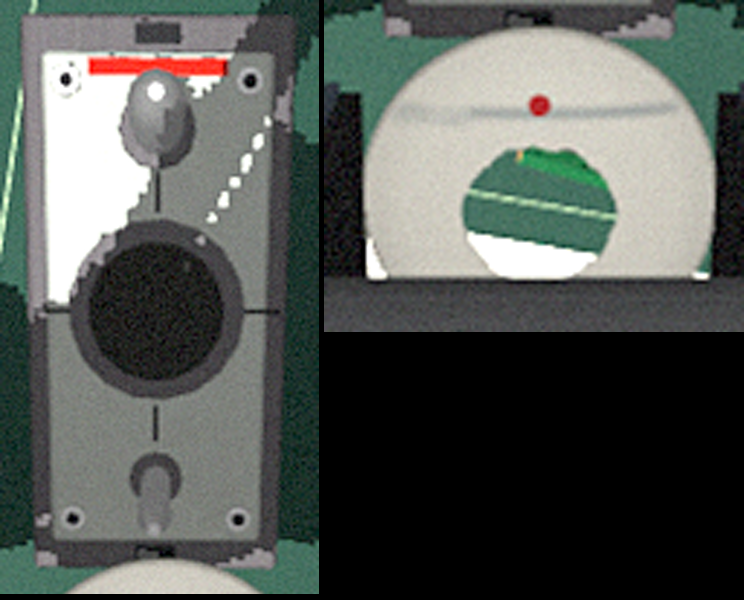

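Run:
```python
from h import *
v=np.load('s4.npy'); s={'ee_pos':v[:3],'tcp_rot':v[3:]}
c=lambda x,y:[x/2.9+220-.33,y/2.9+20-.33]
pix=[c(156,311),c(155,88),c(154,527)]
loc=[[0,0,.022],[0,.046,.072],[0,-.046,.072]]
x,r=fitpose('wrist',pix,loc,[.505,-.207,1.76],s); print(x,np.degrees(x[2]),r)
M=lambda p,P:[p[0]+P[0]*np.cos(p[2])-P[1]*np.sin(p[2]),p[1]+P[0]*np.sin(p[2])+P[1]*np.cos(p[2]),P[2]]
for P in [(0,.04,.012),(0,-.04,.012),(.036,.075,0),(-.036,.075,0),(-.036,-.075,0),(.036,-.075,0)]:
    q=proj('wrist',M(x,P),s); print(P,(q-[220,20]+.33)*2.9)
# lens in tool
Rt=R.from_rotvec(s['tcp_rot']); W=lambda t:s['ee_pos']+Rt.apply(t)
T=lambda P:Rt.inv().apply(np.array(P)-s['ee_pos'])
print('jig in tool',T([x[0],x[1],0])*100)
b=lambda q:(q-[215,205]+.33)*3.5+[324,0]
for z in (.0,.002): print(b(proj('wrist',W([.026,0,z]),s)),b(proj('wrist',W([0.0,-.026,z]),s)),b(proj('wrist',W([0.0,.026,z]),s)))
print('dot',b(proj('wrist',W([.0162,0,-.002]),s)))
```

```text
[ 0.50777275 -0.20792878  1.75448883] 100.52480512841649 [[-0.01596127 -0.23176159]
 [ 0.00272319  0.76718725]
 [ 0.01056957 -0.74081117]]
(0, 0.04, 0.012) [156.60099961 153.06879548]
(0, -0.04, 0.012) [155.80040219 453.49273131]
(0.036, 0.075, 0) [292.68209626  18.26303249]
(-0.036, 0.075, 0) [21.71945696 16.84714734]
(-0.036, -0.075, 0) [ 37.35010584 559.98801457]
(0.036, -0.075, 0) [274.10490423 560.98920546]
jig in tool [ 6.37161687 -0.19900956 12.92610092]
[538.85599233  26.27775702] [364.34353771 194.12348243] [713.26228521 194.17181929]
[538.85204981  22.5221652 ] [366.14328039 188.770875  ] [711.45618647 188.81913574]
dot [538.84198058  95.52995697]
```

arm_command --rows '[3, -0.1, 0, 0, 0, 0.005, 6.38, -0.2, 2, 0, 0, 0.005, 6.38, -0.2, 6, 0, 0, 0.005, 6.38, -0.2, 9, 0, 0, 0.005, 6.38, -0.2, 9, 0, 0, 0.005, 6.38, -0.2, 9, 0, 0, 0.005, 6.38, -0.2, 9, 0, 0, 0.005]'

```text
time: 7.55
ee_pos: [0.5091, -0.2092, 0.0408]
tcp_rot: [-0.286, 3.126, -0.002]
ft_force: [-0.4, 0.0, -1.0]
grip_width: 0.0514
```

Run:
```python
from h import *
env.get_image('wrist'); s,I=shot('wrist','w5',1.4); np.save('w5.npy',I)
print(s['time'],s['ee_pos'],s['tcp_rot'],s['grip_width'])
print(rows([.5079,-.2079,.0245],np.radians(100.52),s))
```

```text
7.6 [ 0.50898384 -0.20912544  0.04066588] [-2.85864420e-01  3.12612740e+00 -1.94121128e-03] 0.051507115195011284
(array([0.09, 0.14, 1.62]), array([-0.001,  0.002, -0.001]))
```

View pics/w5.png

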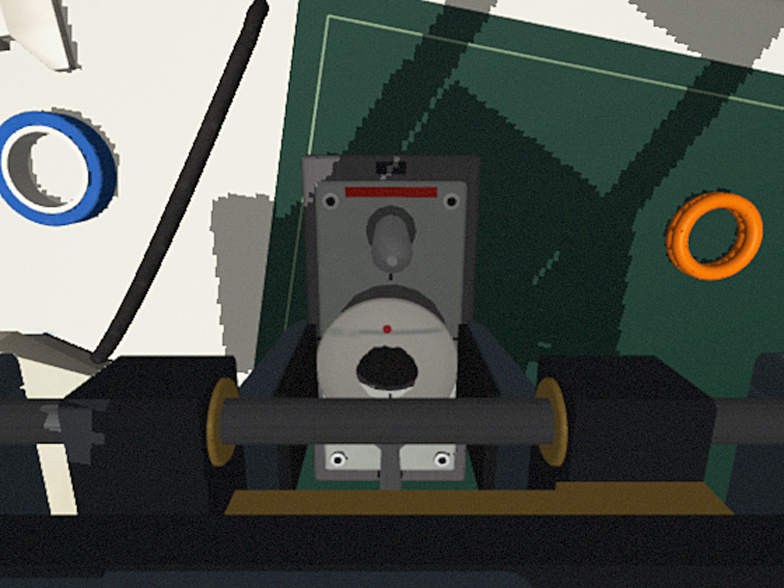

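arm_command --rows '[0.09, 0.14, 1, 0, 0, 0, 0.09, 0.14, 1, 0, 0, 0, 0.09, 0.14, 1, 0, 0, 0, 0.09, 0.14, 1, 0, 0, 0]'

```text
time: 8.15
ee_pos: [0.507, -0.2077, 0.0294]
tcp_rot: [-0.286, 3.128, -0.0]
ft_force: [0.4, -0.5, 0.5]
grip_width: 0.0513
```

Run:
```python
from h import *
env.get_image('wrist'); s,I=shot('wrist','w6',3.5,(190,100,370,290)); np.save('w6.npy',I)
print(s['time'],s['ee_pos'],s['tcp_rot'],s['grip_width'])
print(rows([.5079,-.2079,.0245],np.radians(100.52),s))
x=[.5079,-.2079,1.7545]
M=lambda p,P:[p[0]+P[0]*np.cos(p[2])-P[1]*np.sin(p[2]),p[1]+P[0]*np.sin(p[2])+P[1]*np.cos(p[2]),P[2]]
for P in [(0,.046,.072),(0,.046,.012),(.036,.075,0),(-.036,.075,0),(0,.04,.012)]:
    print(P,(proj('wrist',M(x,P),s)-[190,100])*3.5)
```

```text
8.2 [ 0.50701858 -0.20767007  0.02940619] [-2.85777351e-01  3.12825072e+00 -7.90099416e-05] 0.05115696182995358
(array([-0.08, -0.04,  0.49]), array([-0.   ,  0.   , -0.001]))
(0, 0.046, 0.072) [297.06113296 328.34175067]
(0, 0.046, 0.012) [298.24396834 240.995147  ]
(0.036, 0.075, 0) [528.63798424  44.10624147]
(-0.036, 0.075, 0) [67.49489963 44.70548083]
(0, 0.04, 0.012) [298.31657789 279.67714921]
```

View pics/w6.png

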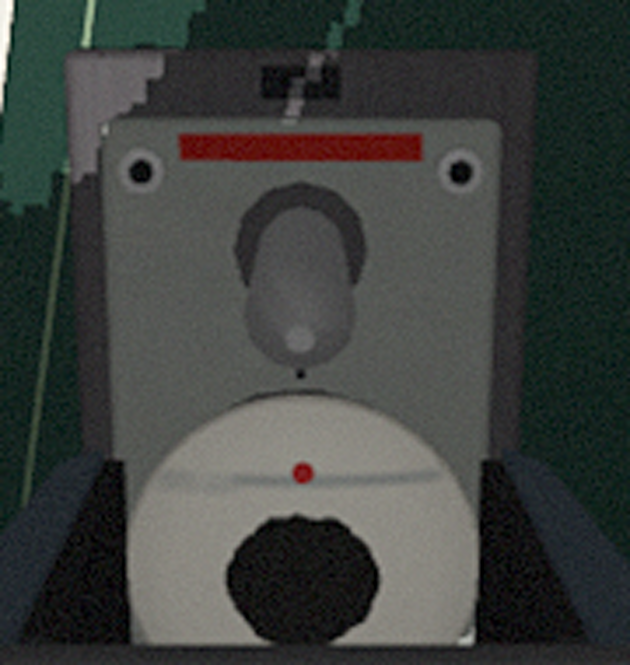

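```bash
cat > cal.py <<'E'
from h import *
P1=np.r_[0.56180588,-0.06344443,0.20945137,-1.29998697e-01,3.13852436e+00,-1.03792570e-03]
P3=np.r_[0.54354175,-0.08723985,0.09243751,3.73e-1,3.11372,-.0004]
P4=np.load('s4.npy')
P5=np.r_[0.50898384,-0.20912544,0.04066588,-2.85864420e-01,3.12612740e+00,-1.94121128e-03]
P6=np.r_[0.50701858,-0.20767007,0.02940619,-2.85777351e-01,3.12825072e+00,-7.9e-05]
c1=lambda x,y:[x/3.5+85-.36,y/3.5+35-.36]
k=lambda x,y:[x/1.4-.14,y/1.4-.14]
c4=lambda x,y:[x/2.9+220-.33,y/2.9+20-.33]
c6=lambda x,y:[x/3.5+190-.36,y/3.5+100-.36]
S,TK,TN=(0,0,.022),(0,.046,.072),(0,-.046,.072)
obs=[(P1,'j',S,c1(177,302)),(P1,'j',TK,c1(48,106)),(P1,'j',TN,c1(131,500)),
(P3,'j',S,k(140,294)),(P3,'j',TK,k(12,229)),
(P4,'j',S,c4(156,311)),(P4,'j',TK,c4(155,88)),(P4,'j',TN,c4(154,527)),
(P5,'j',TK,k(392,261)),(P6,'j',TK,c6(300,338)),
(P1,'r',(0,0,.005),(264.5,62.5)),(P3,'r',(0,0,.005),(244.1,72.9)),(P4,'r',(0,0,.005),k(625.5,99.5)),(P5,'r',(0,0,.005),k(714.5,235.5)),
(P1,'l',(0,0,.001),((569-373)/6.+220-.4,202/6.+130-.4)),(P3,'l',(0,0,.001),k(380.5,297))]
C,f=cam('wrist'); T=np.array(C['tool_from_camera'])
def pr(v,p,W):
    Rt=R.from_rotvec(v[3:]).as_matrix(); dR=R.from_rotvec(p[3:6]).as_matrix()
    M=Rt@T[:3,:3]@dR; o=Rt@(T[:3,3]+p[:3])+v[:3]
    q=M.T@(np.array(W)-o); return np.array([C['cx']+f*q[0]/q[2],C['cy']+f*q[1]/q[2]])
def res(p,full=False):
    out=[]
    for v,o,P,px in obs:
        if o=='j':
            c,s=np.cos(p[8]),np.sin(p[8]); W=[p[6]+c*P[0]-s*P[1],p[7]+s*P[0]+c*P[1],P[2]]
        elif o=='r': W=[p[9],p[10],P[2]]
        else: W=[p[11],p[12],P[2]]
        out.append(pr(v,p,W)-px)
    out=np.array(out)
    if full: return out
    return np.r_[out.ravel(),p[:3]/.002,p[3:6]/.008]
if __name__=='__main__':
    r=least_squares(res,[0]*6+[.508,-.208,1.754,.441,-.085,.5427,-.0908])
    np.set_printoptions(suppress=True,precision=4,linewidth=120)
    print(r.x); print(np.c_[res(r.x,True)])
    np.save('cal.npy',r.x)
    J=np.linalg.inv(r.jac.T@r.jac)*.5; print('sd',np.sqrt(np.diag(J)))
E
python3 cal.py
```

```text
[-0.0003  0.002   0.0022 -0.0046 -0.0045  0.003   0.509  -0.2064  1.7483  0.4434 -0.083   0.5441 -0.09  ]
[[-0.8032  0.3065]
 [ 0.3069 -0.1758]
 [ 0.9055 -0.8391]
 [-1.0303  2.0029]
 [-0.3706 -0.5359]
 [ 0.451  -0.1742]
 [ 0.4576  0.4569]
 [ 0.1296  0.238 ]
 [ 0.0819 -0.4539]
 [ 0.0325  0.1872]
 [ 0.9278 -0.1259]
 [ 1.3445  0.0013]
 [-0.4714 -0.5852]
 [-1.2293 -0.274 ]
 [ 0.0476 -0.0113]
 [-0.03    0.0187]]
sd [0.001  0.001  0.0006 0.0019 0.0019 0.0023 0.0009 0.0008 0.0049 0.0009 0.001  0.0009 0.0009]
```

```bash
cat > cal2.py <<'E'
from cal import *
import cal
b4=lambda x,y:[(x-324)/3.5+215-.36,y/3.5+205-.36]
hand=[(P4,b4(539.5,25),b4(364,190),b4(715,190)),(P6,c6(302.5,392),c6(127,556),c6(479,556))]
gx=np.array([-np.sin(np.radians(75.6)),np.cos(np.radians(75.6)),0])
def res2(p,full=False):
    out=[]
    dx=p[13]
    for v,fr,l,r_ in hand:
        Rt=R.from_rotvec(v[3:])
        W=lambda t: v[:3]+Rt.apply(t)
        out.append(pr(v,p,W([.026+dx,0,.001]))-fr)
        out.append([ (pr(v,p,W([dx,-.026,.001]))[0]+pr(v,p,W([dx,.026,.001]))[0])/2-(l[0]+r_[0])/2,
          (pr(v,p,W([dx,.026,.001]))[0]-pr(v,p,W([dx,-.026,.001]))[0])-(r_[0]-l[0])])
    out=np.array(out)
    if full: return out
    d=(np.array([p[11],p[12],0])-[.5423,-.0908,0])@gx-dx
    return np.r_[res(p),out.ravel()*1.5,d/.0005]
if __name__=='__main__':
    np.set_printoptions(suppress=True,precision=4,linewidth=120)
    r=least_squares(res2,[0]*6+[.508,-.208,1.754,.441,-.085,.5427,-.0908,0])
    p=r.x; print(p); print(res(p,True)); print(res2(p,True))
    J=np.linalg.inv(r.jac.T@r.jac)*.5; print('sd',np.sqrt(np.diag(J)))
    np.save('cal.npy',p)
    t=np.radians(0); yaw=p[8]
    ex=np.array([-np.sin(yaw),np.cos(yaw)])
    print('jig yaw',np.degrees(yaw),'TCP target',p[6:8]-p[13]*ex)
E
python3 cal2.py
```

```text
[-0.0009  0.0006  0.0024 -0.0026 -0.0035  0.0004  0.5094 -0.2075  1.7504  0.4434 -0.0844  0.5434 -0.091  -0.0008]
[[-0.8052  0.3434]
 [ 0.3735 -0.2957]
 [ 0.824  -0.8488]
 [-1.0534  2.3888]
 [-0.3896 -0.3304]
 [ 0.5539  0.0133]
 [ 0.6736  0.4884]
 [ 0.2243  0.3913]
 [ 0.0474 -0.6536]
 [-0.0153 -0.0754]
 [ 0.9348 -0.1942]
 [ 1.3586  0.1874]
 [-0.4203 -0.5345]
 [-1.2173 -0.4234]
 [ 0.2346 -0.6184]
 [-0.0082 -0.5493]]
[[-0.1291  0.0747]
 [-0.0565  0.0841]
 [ 0.0138  0.2175]
 [-0.0565 -0.2016]]
sd [0.0009 0.0003 0.0004 0.0016 0.0017 0.0018 0.0008 0.0003 0.0047 0.0008 0.0004 0.0008 0.0005 0.0007]
jig yaw 100.29291361366225 TCP target [ 0.5086 -0.2076]
```

Run:
```python
from h import *
s=env.get_state();print(s['ee_pos'],rows([.5086,-.2076,.0245],np.radians(100.3)))
```

```text
[ 0.5069619  -0.20767143  0.02939682] (array([-0.16, -0.02,  0.49]), array([-0.   ,  0.   ,  0.002]))
```

arm_command --rows '[-0.16, -0.02, 0.2, 0, 0, 0.002, -0.16, -0.02, 0.4, 0, 0, 0.002, -0.16, -0.02, 0.47, 0, 0, 0.002, -0.16, -0.02, 0.5, 0, 0, 0.002, -0.16, -0.02, 0.5, 0, 0, 0.002, -0.16, -0.02, 0.5, 0, 0, 0.002, -0.16, -0.02, 0.5, 0, 0, 0.002]'

```text
time: 9.12
ee_pos: [0.5085, -0.2075, 0.0244]
tcp_rot: [-0.283, 3.129, 0.0]
ft_force: [-0.3, -0.1, -0.2]
grip_width: 0.0512
```

arm_command --rows '[0, 0, 0.05, 0, 0, 0, 0, 0, 0.1, 0, 0, 0, 0, 0, 0.1, 0, 0, 0, 0, 0, 0.1, 0, 0, 0]'

```text
time: 9.62
ee_pos: [0.5086, -0.2075, 0.0242]
tcp_rot: [-0.283, 3.128, -0.0]
ft_force: [-1.6, 0.8, 5.8]
grip_width: 0.0511
```

Contact felt (5.8 N). Release.

arm_command --rows '[0, 0, 0, 0, 0, 0, 0, 0, 0, 0, 0, 0, 0, 0, 0, 0, 0, 0, 0, 0, 0, 0, 0, 0]' --hand -0.2

```text
time: 10.12
ee_pos: [0.5084, -0.2075, 0.0231]
tcp_rot: [0.283, -3.129, -0.0]
ft_force: [0.2, 0.7, -0.1]
grip_width: 0.0549
```

arm_command --rows '[0, 0, -3, 0, 0, 0, 0, 0, -8, 0, 0, 0, -2, 0, -10.5, 0, 0, 0, -6.3, 0, -10.5, 0, 0, 0, -6.3, 0, -10.5, 0, 0, 0, -6.3, 0, -10.5, 0, 0, 0, -6.3, 0, -10.5, 0, 0, 0, -6.3, 0, -10.5, 0, 0, 0]'

```text
time: 11.12
ee_pos: [0.5697, -0.1964, 0.1282]
tcp_rot: [0.282, -3.128, -0.0]
ft_force: [1.0, 0.3, -0.0]
grip_width: 0.0546
```

Run:
```python
from h import *
env.get_image('wrist'); s,I=shot('wrist','w7'); np.save('w7.npy',I); np.save('s7.npy',np.r_[s['ee_pos'],s['tcp_rot']])
I=cv2.convertScaleAbs(I,alpha=1.3)
cv2.imwrite('pics/w7c.png',cv2.resize(I[10:225,180:480],None,fx=2.6,fy=2.6,interpolation=cv2.INTER_CUBIC))
print(s['time'],s['ee_pos'],s['tcp_rot'],s['grip_width'])
```

```text
11.175 [ 0.56986517 -0.19640455  0.12831438] [ 2.81869130e-01 -3.12859278e+00 -3.09331605e-04] 0.05478687771946234
```

View pics/w7c.png

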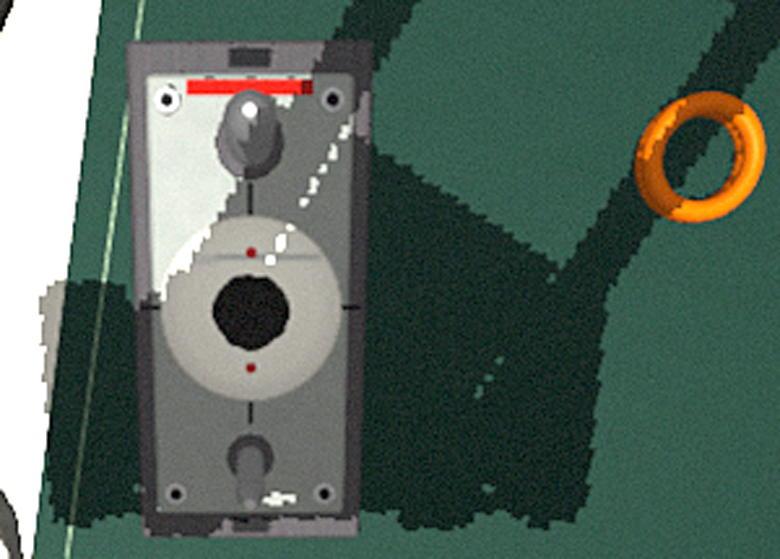

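```bash
cat > chk.py <<'E'
from cal import *
p=np.load('cal.npy'); p0=p.copy(); p0[:6]=0
def jigpx(v,P,p=p):
    c,s=np.cos(p[8]),np.sin(p[8]); return pr(v,p,[p[6]+c*P[0]-s*P[1],p[7]+s*P[0]+c*P[1],P[2]])
def wz(v,px,z,p=p):
    Rt=R.from_rotvec(v[3:]).as_matrix(); M=Rt@T[:3,:3]@R.from_rotvec(p[3:6]).as_matrix(); o=Rt@(T[:3,3]+p[:3])+v[:3]
    d=M@np.array([(px[0]-C['cx'])/f,(px[1]-C['cy'])/f,1]); return o+d*(z-o[2])/d[2]
def rows_j(v,loc,z,dyaw=0):
    c,s=np.cos(p[8]),np.sin(p[8])
    return rows([p[6]+c*loc[0]-s*loc[1],p[7]+s*loc[0]+c*loc[1],z],p[8]+dyaw,{'ee_pos':v[:3],'tcp_rot':v[3:],'qpos':np.zeros(6)})
E
python3 - <<'E'
from chk import *
v=np.load('s7.npy')
b=lambda q:(q-[180,10]+.3)*2.6
for P in [(0,0,.023),(0,0.016,.027),(0,-.016,.027),(-.026,0,.023),(.026,0,.023),(0,.026,.023),(0,-.026,.023),(0,.046,.072),(0,-.046,.072),(0,.03,.012),(0,-.035,.012),(.036,0,.012)]: print(P,b(jigpx(v,P)))
E
```

```text
(0, 0, 0.023) [251.12798823 307.20330718]
(0, 0.016, 0.027) [251.05358432 249.63447184]
(0, -0.016, 0.027) [251.1420788 364.1868691]
(-0.026, 0, 0.023) [161.65164941 307.28116453]
(0.026, 0, 0.023) [340.65566775 307.12540516]
(0, 0.026, 0.023) [251.05604404 213.04783764]
(0, -0.026, 0.023) [251.19631123 396.61962093]
(0, 0.046, 0.072) [250.51149235 108.33813742]
(0, -0.046, 0.072) [250.86164153 502.68690636]
(0, 0.03, 0.012) [251.12693156 200.70687411]
(0, -0.035, 0.012) [251.29008012 420.53858234]
(0.036, 0, 0.012) [370.4512851  305.45488199]
```

Run:
```python
from chk import *
v=np.load('s7.npy')
px=[700.5/2.6+180-.3,156.5/2.6+10-.3]; w=wz(v,px,.005); print(w)
I=np.load('w7.npy')
hsv=cv2.cvtColor(I,cv2.COLOR_BGR2HSV); m=cv2.inRange(hsv,(3,120,60),(22,255,255)); m[:,:400]=0;m[150:]=0
e=cv2.minEnclosingCircle(cv2.findNonZero(m)); w=wz(v,e[0],.005); print(e,w)
s=env.get_state()
print(rows([w[0],w[1],.05],np.radians(90),s),s['qpos'])
```

```text
[ 0.44356257 -0.08397789  0.005     ]
((449.0, 70.0), 27.018611907958984) [ 0.4436541  -0.08404745  0.005     ]
(array([10.43, 13.31,  7.84]), array([ 0.  , -0.  ,  0.18])) [-3.50871824e-01  4.26295193e-01  1.62499595e+00  1.10094862e-04
  1.09045571e+00 -2.10148048e+00]
```

Run:
```python
from chk import *
s=env.get_state(); print(rows([.4436,-.084,.03],np.radians(100.3),s),rows([.4436,-.084,.002],np.radians(100.3),s))
```

```text
(array([10.43, 13.31,  9.84]), array([ 0., -0., -0.])) (array([10.43, 13.31, 12.64]), array([ 0., -0., -0.]))
```

arm_command --rows '[5.2, 6.7, 0, 0, 0, 0, 10.43, 13.3, 2, 0, 0, 0, 10.43, 13.3, 7, 0, 0, 0, 10.43, 13.3, 9.8, 0, 0, 0, 10.43, 13.3, 9.8, 0, 0, 0, 10.43, 13.3, 9.8, 0, 0, 0, 10.43, 13.3, 9.8, 0, 0, 0, 10.43, 13.3, 9.8, 0, 0, 0]'

```text
time: 12.22
ee_pos: [0.4451, -0.0845, 0.0313]
tcp_rot: [-0.282, 3.127, -0.001]
ft_force: [0.2, -0.4, 0.7]
grip_width: 0.0547
```

Run:
```python
from chk import *
env.get_image('wrist'); s,I=shot('wrist','w8',1.4); np.save('w8.npy',I); v=np.r_[s['ee_pos'],s['tcp_rot']]
print(s['time'],v)
hsv=cv2.cvtColor(I,cv2.COLOR_BGR2HSV); m=cv2.inRange(hsv,(3,150,60),(18,255,255)); m[:,:200]=0;m[:,360:]=0;m[283:]=0
x,y,w,h=cv2.boundingRect(cv2.findNonZero(m)); print(x,y,w,h)
e=(x+w/2-.5,y+w/2-.5); W=wz(v,e,.005); print(e,W)
print(rows([.4436,-.084,.003],np.radians(100.3),s))
```

```text
12.275 [ 4.44797873e-01 -8.44290631e-02  3.10782215e-02 -2.81992409e-01
  3.12710961e+00 -7.48908558e-04]
246 209 63 62
(277.0, 240.0) [ 0.44384567 -0.08417236  0.005     ]
(array([0.12, 0.07, 2.81]), array([-0.001,  0.002,  0.   ]))
```

View pics/w8.png

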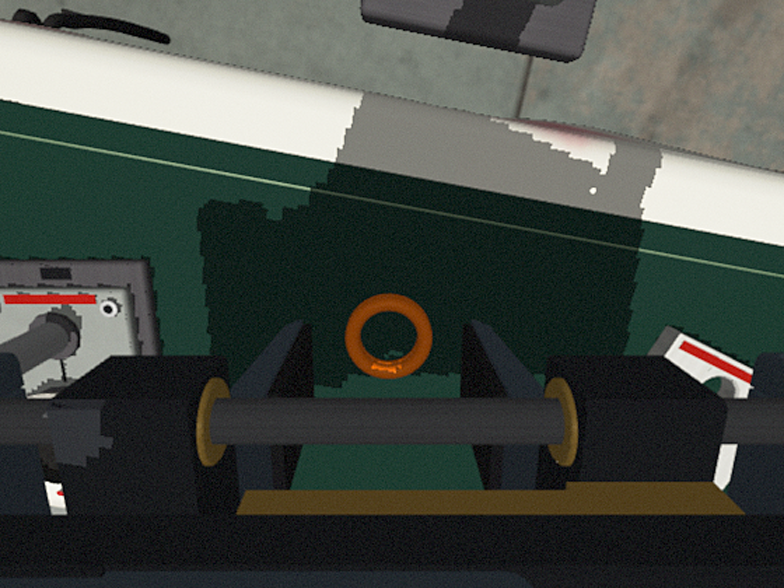

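arm_command --rows '[0.08, 0.04, 1.5, 0, 0, 0, 0.1, 0.05, 2.75, 0, 0, 0, 0.1, 0.05, 2.75, 0, 0, 0, 0.1, 0.05, 2.75, 0, 0, 0, 0.1, 0.05, 2.75, 0, 0, 0]'

```text
time: 12.95
ee_pos: [0.4429, -0.0838, 0.0027]
tcp_rot: [0.283, -3.129, -0.0]
ft_force: [0.8, -0.7, 0.3]
grip_width: 0.0548
```

arm_command --rows '[0, 0, 0, 0, 0, 0, 0, 0, 0, 0, 0, 0, 0, 0, 0, 0, 0, 0, 0, 0, 0, 0, 0, 0]' --hand 1 --newtons 10

```text
time: 13.45
ee_pos: [0.4429, -0.0838, 0.0028]
tcp_rot: [-0.283, 3.129, 0.0]
ft_force: [-0.2, -0.2, -0.3]
grip_width: 0.0359
```

Run:
```python
from chk import *
s=env.get_state(); print(s['ee_pos'],rows([.509,-.2075,.1],p[8],s),np.degrees(p[8]))
```

```text
[ 0.44293834 -0.08376247  0.00283323] (array([ -4.28, -13.36,  -9.72]), array([0.   , 0.   , 0.001])) 100.29291361366225
```

arm_command --rows '[0, 0, -5, 0, 0, 0, -0.3, -1, -9.7, 0, 0, 0, -2.3, -7, -9.7, 0, 0, 0, -4.28, -13.36, -9.7, 0, 0, 0, -4.28, -13.36, -9.7, 0, 0, 0, -4.28, -13.36, -9.7, 0, 0, 0, -4.28, -13.36, -6.2, 0, 0, 0, -4.28, -13.36, -4.2, 0, 0, 0, -4.28, -13.36, -4.2, 0, 0, 0, -4.28, -13.36, -4.2, 0, 0, 0, -4.28, -13.36, -4.2, 0, 0, 0]'

```text
time: 14.82
ee_pos: [0.5096, -0.2074, 0.046]
tcp_rot: [-0.283, 3.127, -0.001]
ft_force: [-0.3, -0.1, 0.2]
grip_width: 0.036
```

Run:
```python
from chk import *
env.get_image('wrist'); s,I=shot('wrist','w9',3.5,(190,100,370,290)); v=np.r_[s['ee_pos'],s['tcp_rot']]
print(s['time'],v,s['grip_width'])
print(rows([.509,-.2075,.032],p[8],s))
```

```text
14.875 [ 5.09505983e-01 -2.07501829e-01  4.58526479e-02 -2.83068435e-01
  3.12713226e+00 -1.23279148e-03] 0.035857805742610625
(array([0.05, 0.01, 1.39]), array([-0.001,  0.002,  0.001]))
```

View pics/w9.png

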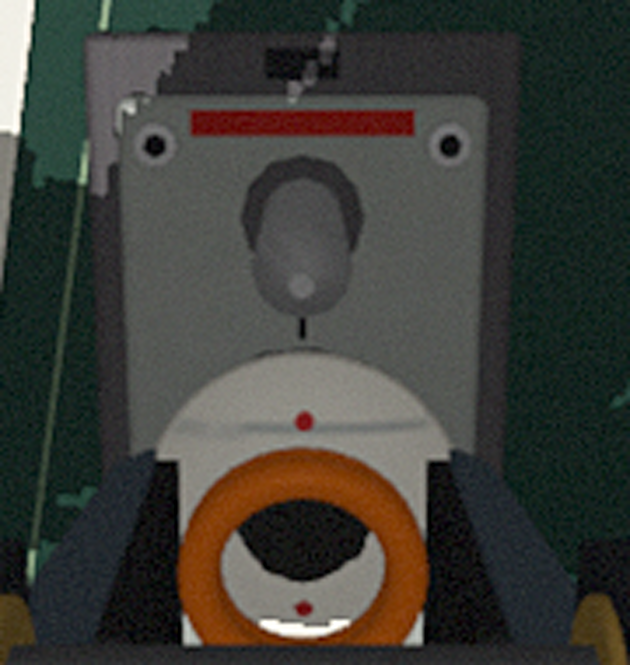

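arm_command --rows '[0.05, 0, 0.7, 0, 0, 0, 0.05, 0, 1.2, 0, 0, 0, 0.05, 0, 1.38, 0, 0, 0, 0.05, 0, 1.38, 0, 0, 0, 0.05, 0, 1.38, 0, 0, 0, 0.05, 0, 1.4, 0, 0, 0]'

```text
time: 15.68
ee_pos: [0.5081, -0.2074, 0.0313]
tcp_rot: [0.283, -3.128, -0.001]
ft_force: [-1.8, 0.8, 7.1]
grip_width: 0.0357
```

arm_command --rows '[0, 0, -0.15, 0, 0, 0, -0.08, 0, -0.15, 0, 0, 0, -0.08, 0, -0.15, 0, 0, 0, -0.08, 0, -0.03, 0, 0, 0, -0.08, 0, -0.03, 0, 0, 0, -0.08, 0, -0.03, 0, 0, 0]'

```text
time: 16.42
ee_pos: [0.5094, -0.2075, 0.0314]
tcp_rot: [-0.283, 3.129, -0.0]
ft_force: [-0.8, -0.6, 3.4]
grip_width: 0.0355
```

arm_command --rows '[0, 0, 0, 0, 0, 0, 0, 0, 0, 0, 0, 0, 0, 0, 0, 0, 0, 0, 0, 0, 0, 0, 0, 0]' --hand 0.1

```text
time: 16.92
ee_pos: [0.5092, -0.2074, 0.0309]
tcp_rot: [0.283, -3.129, -0.0]
ft_force: [-0.1, 0.3, 0.3]
grip_width: 0.0408
```

arm_command --rows '[0, 0, -3, 0, 0, 0, 0, 0, -8, 0, 0, 0, -2, 0, -9.7, 0, 0, 0, -6.3, 0, -9.7, 0, 0, 0, -6.3, 0, -9.7, 0, 0, 0, -6.3, 0, -9.7, 0, 0, 0, -6.3, 0, -9.7, 0, 0, 0, -6.3, 0, -9.7, 0, 0, 0]' --hand -1

```text
time: 17.92
ee_pos: [0.5705, -0.1963, 0.1281]
tcp_rot: [0.282, -3.128, -0.0]
ft_force: [-0.7, 0.4, -0.4]
grip_width: 0.0913
```

Run:
```python
from chk import *
env.get_image('wrist'); s,I=shot('wrist','w10',1.4); np.save('w10.npy',I); v=np.r_[s['ee_pos'],s['tcp_rot']]; np.save('s10.npy',v)
cv2.imwrite('pics/w10c.png',cv2.resize(cv2.convertScaleAbs(I,alpha=1.3)[10:225,200:450],None,fx=2.6,fy=2.6,interpolation=cv2.INTER_CUBIC))
print(s['time'],v,s['grip_width'])
b=lambda q:(q-[200,10]+.3)*2.6
for P in [(0,0,.029),(0,0,.036),(0,0,.034),(0,0,.023),(0,.046,.072),(0,-.046,.072)]: print(P,b(jigpx(v,P)))
```

```text
17.975 [ 5.70685825e-01 -1.96366162e-01  1.28165436e-01  2.81834424e-01
 -3.12869797e+00 -2.59328948e-04] 0.09108333875840371
(0, 0, 0.029) [199.47162781 305.20680498]
(0, 0, 0.036) [199.42634368 306.29922806]
(0, 0, 0.034) [199.43952508 305.98124325]
(0, 0, 0.023) [199.50862203 304.31436557]
(0, 0.046, 0.072) [198.98535718 104.28884226]
(0, -0.046, 0.072) [199.29646653 499.68690043]
```

View pics/w10c.png

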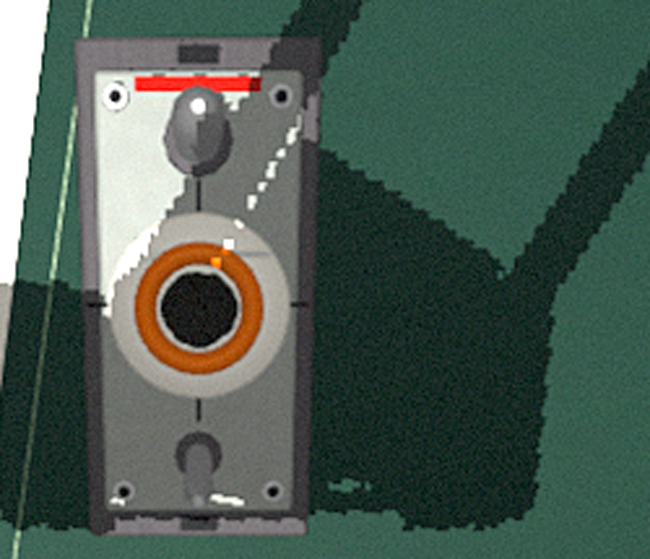

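View pics/w10.png

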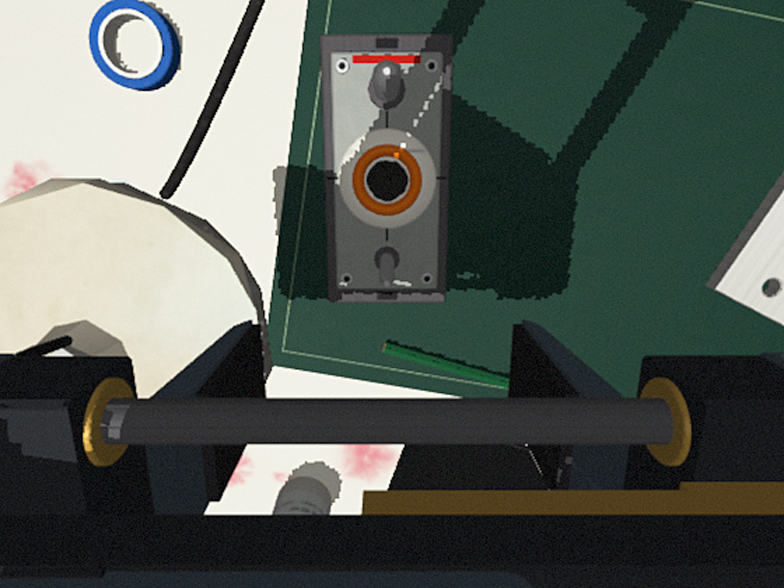

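Run:
```python
from chk import *
s=env.get_state(); print(rows([.55,.02,.13],np.radians(70),s))
```

```text
(array([-1.82, 21.66, -0.17]), array([ 0.   , -0.   ,  0.529]))
```

arm_command --rows '[-0.9, 5.5, -0.1, 0, 0, 0.13, -1, 11, -0.1, 0, 0, 0.26, -1.5, 16.5, -0.1, 0, 0, 0.4, -1.8, 21.7, -0.2, 0, 0, 0.529, -1.8, 21.7, -0.2, 0, 0, 0.529, -1.8, 21.7, -0.2, 0, 0, 0.529, -1.8, 21.7, -0.2, 0, 0, 0.529, -1.8, 21.7, -0.2, 0, 0, 0.529]'

```text
time: 19.02
ee_pos: [0.5502, 0.0194, 0.1301]
tcp_rot: [-0.548, -3.093, 0.0]
ft_force: [-1.0, -0.1, -0.2]
grip_width: 0.091
```

Run:
```python
from chk import *
env.get_image('wrist'); s,I=shot('wrist','w11',1.4); np.save('w11.npy',I); v=np.r_[s['ee_pos'],s['tcp_rot']]; np.save('s11.npy',v)
print(s['time'],v,s['grip_width'])
```

```text
19.075 [ 5.50184357e-01  1.95201238e-02  1.30062293e-01 -5.47294675e-01
 -3.09351099e+00  3.88994804e-05] 0.09096866182866928
```

View pics/w11.png

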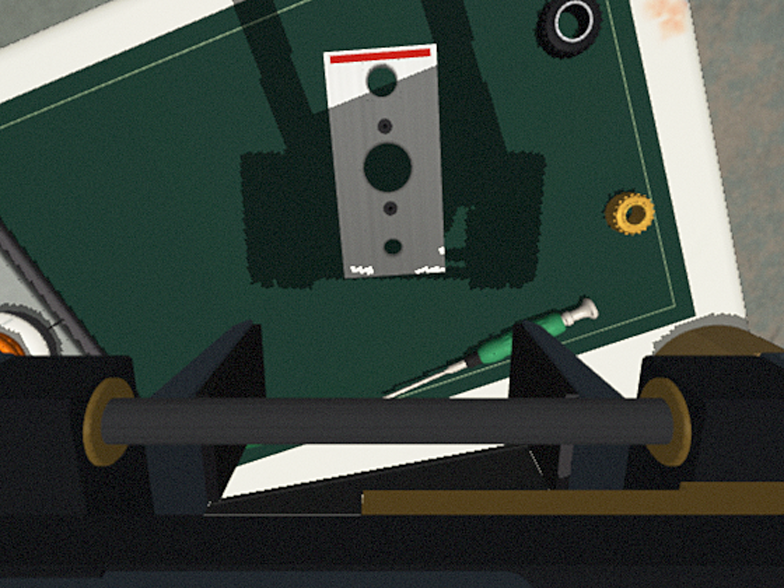

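Run:
```python
from h import *
I=np.load('w11.npy'); I=cv2.convertScaleAbs(I,alpha=1.2)
cv2.imwrite('pics/w11c.png',cv2.resize(I[25:205,215:335],None,fx=3.3,fy=3.3,interpolation=cv2.INTER_CUBIC))
```

```text
(no output)
```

View pics/w11c.png

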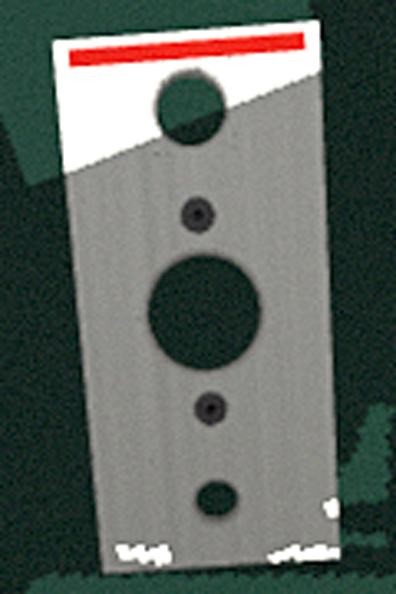

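Run:
```python
from chk import *
v=np.load('s11.npy'); c=lambda x,y:[x/3.3+215-.35,y/3.3+25-.35]
pts=[((0,0,.010),c(205,313)),((0,.0225,.0115),c(198,215)),((0,-.0225,.0115),c(211,408)),((0,.046,.010),c(190,106.5)),((-.03,.062,.010),c(53,40)),((.03,.062,.010),c(319,20)),((.03,-.062,.010),c(340,560)),((-.03,-.062,.010),c(104,572))]
def W(q,P): c,s=np.cos(q[2]),np.sin(q[2]); return [q[0]+c*P[0]-s*P[1],q[1]+s*P[0]+c*P[1],P[2]]
for pp in (p,p0):
    r=least_squares(lambda q:np.concatenate([pr(v,pp,W(q,P))-x for P,x in pts]),[.488,.04,1.22])
    print(r.x,np.degrees(r.x[2]),r.fun.reshape(-1,2).round(2).tolist())
    if pp is p: q=r.x
np.save('plate.npy',q)
s=env.get_state(); print(rows([q[0],q[1],.04],q[2],s))
```

```text
[0.48714288 0.04259114 1.28829134] 73.81365664887527 [[-0.12, 0.11], [0.01, -0.2], [-0.03, 0.16], [0.28, 0.16], [0.18, 0.25], [-0.07, 0.2], [-0.15, -0.96], [-0.13, 0.14]]
[0.48565229 0.04350169 1.28955746] 73.88619961631511 [[-0.12, -0.06], [0.03, -0.13], [-0.04, -0.24], [0.31, 0.51], [0.57, 0.77], [-0.39, 0.83], [-0.45, -1.67], [0.06, -0.54]]
(array([ 6.7 , -0.01,  9.01]), array([-0.   , -0.   , -0.068]))
```

arm_command --rows '[3, 0, 3, 0, 0, -0.03, 6.7, 0, 7, 0, 0, -0.068, 6.7, 0, 10, 0, 0, -0.068, 6.7, 0, 10, 0, 0, -0.068, 6.7, 0, 10, 0, 0, -0.068, 6.7, 0, 10, 0, 0, -0.068, 6.7, 0, 10, 0, 0, -0.068]'

```text
time: 20.0
ee_pos: [0.488, 0.0434, 0.031]
tcp_rot: [0.44, 3.109, 0.001]
ft_force: [-0.0, 0.3, -0.3]
grip_width: 0.0913
```

Run:
```python
from chk import *
env.get_image('wrist');s=env.get_state();q=np.load('plate.npy'); print(s['ee_pos'],rows([q[0],q[1],.003],q[2],s))
```

```text
[0.4877328  0.0434008  0.03084577] (array([ 0.04, -0.1 ,  2.78]), array([0.001, 0.001, 0.002]))
```

arm_command --rows '[0.02, -0.05, 1.5, 0, 0, 0, 0.02, -0.08, 2.75, 0, 0, 0, 0.02, -0.08, 2.75, 0, 0, 0, 0.02, -0.08, 2.75, 0, 0, 0, 0.02, -0.08, 2.75, 0, 0, 0]'

```text
time: 20.68
ee_pos: [0.4866, 0.0427, 0.0025]
tcp_rot: [-0.44, -3.111, -0.0]
ft_force: [0.2, 0.8, 0.9]
grip_width: 0.0913
```

arm_command --rows '[0, 0, 0, 0, 0, 0, 0, 0, 0, 0, 0, 0, 0, 0, 0, 0, 0, 0, 0, 0, 0, 0, 0, 0, 0, 0, 0, 0, 0, 0]' --hand 1 --newtons 30

```text
time: 21.3
ee_pos: [0.4867, 0.0427, 0.0027]
tcp_rot: [0.44, 3.111, 0.0]
ft_force: [-0.2, 0.2, 0.2]
grip_width: 0.0597
```

Run:
```python
from chk import *
s=env.get_state(); print(rows([.509,-.2076,.1],p[8],s))
```

```text
(array([ -9.08, -23.44,  -9.74]), array([ 0.   ,  0.   , -0.461]))
```

arm_command --rows '[0, 0, -2, 0, 0, 0, 0, 0, -7, 0, 0, 0, -1, -2, -9.7, 0, 0, -0.05, -3, -7, -9.7, 0, 0, -0.15, -5, -12, -9.7, 0, 0, -0.26, -7, -18, -9.7, 0, 0, -0.38, -9.1, -23.4, -9.7, 0, 0, -0.461, -9.1, -23.4, -9.7, 0, 0, -0.461, -9.1, -23.4, -9.7, 0, 0, -0.461, -9.1, -23.4, -9.7, 0, 0, -0.461, -9.1, -23.4, -9.7, 0, 0, -0.461, -9.1, -23.4, -9.7, 0, 0, -0.461]'

```text
time: 22.8
ee_pos: [0.5094, -0.2065, 0.0997]
tcp_rot: [-0.285, 3.129, 0.0]
ft_force: [0.1, -0.2, -2.8]
grip_width: 0.0598
```

Run:
```python
from chk import *
env.get_image('wrist'); s,I=shot('wrist','w12',1.4); np.save('w12.npy',I); v=np.r_[s['ee_pos'],s['tcp_rot']]; np.save('s12.npy',v)
print(s['time'],v,s['grip_width'],rows([.509,-.2076,.08],p[8],s))
```

```text
22.85 [ 5.09373246e-01 -2.06723714e-01  9.97415347e-02 -2.84296587e-01
  3.12857351e+00  1.74656673e-05] 0.05988660065326191 (array([ 0.05, -0.08,  1.97]), array([-0.   ,  0.   ,  0.002]))
```

View pics/w12.png

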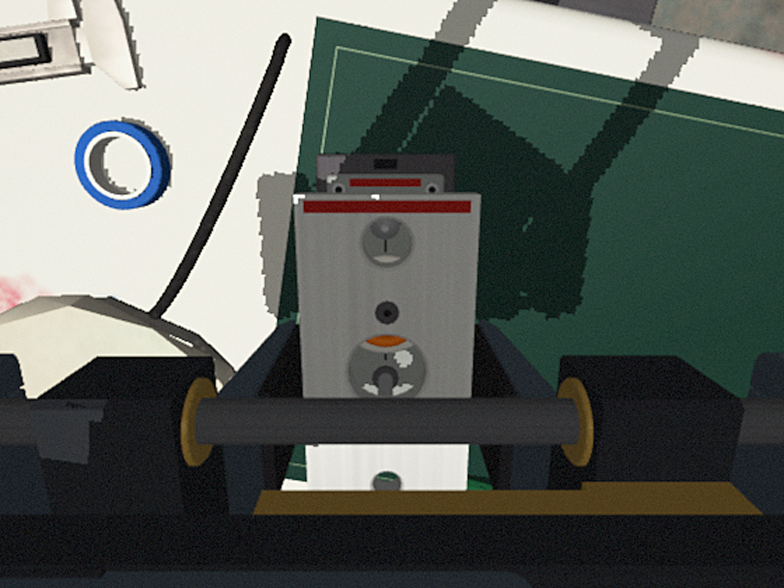

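arm_command --rows '[0.05, -0.08, 1, 0, 0, 0.002, 0.05, -0.08, 1.95, 0, 0, 0.002, 0.05, -0.08, 1.95, 0, 0, 0.002, 0.05, -0.08, 1.95, 0, 0, 0.002, 0.05, -0.08, 1.95, 0, 0, 0.002]'

```text
time: 23.52
ee_pos: [0.5092, -0.2083, 0.0804]
tcp_rot: [-0.279, 3.129, -0.0]
ft_force: [-0.6, 0.1, -2.9]
grip_width: 0.0601
```

Run:
```python
from chk import *
env.get_image('wrist'); s,I=shot('wrist','w13'); np.save('w13.npy',I); v=np.r_[s['ee_pos'],s['tcp_rot']]; np.save('s13.npy',v)
I=cv2.convertScaleAbs(I,alpha=1.5)
cv2.imwrite('pics/w13c.png',cv2.resize(I[125:290,200:350],None,fx=3.6,fy=3.6,interpolation=cv2.INTER_CUBIC))
print(s['time'],v,s['grip_width'],rows([.509,-.2076,.08],p[8],s))
b=lambda q:(q-[200,125]+.36)*3.6
for P in [(0,.046,.072),(0,.046,.060)]: print(P,b(jigpx(v,P)))
Rt=R.from_rotvec(v[3:])
for t in [(.046-.0004,0,.0025-.01),(.046-.0004,0,.0025),(.0221,0,.0025-.0115)]: print(t,b(pr(v,p,v[:3]+Rt.apply(t))))
```

```text
23.575 [ 5.09154594e-01 -2.08335374e-01  8.03945119e-02 -2.79370863e-01
  3.12854476e+00 -3.37303257e-04] 0.0599391682809687 (array([0.  , 0.08, 0.04]), array([-0.   ,  0.001, -0.002]))
(0, 0.046, 0.072) [280.4489086  159.11368834]
(0, 0.046, 0.06) [280.3832623  146.41313889]
(0.0456, 0, -0.0075) [274.8467818 178.7148507]
(0.0456, 0, 0.0025) [275.07971973 166.02330323]
(0.0221, 0, -0.009) [275.00171186 357.48355652]
```

View pics/w13c.png

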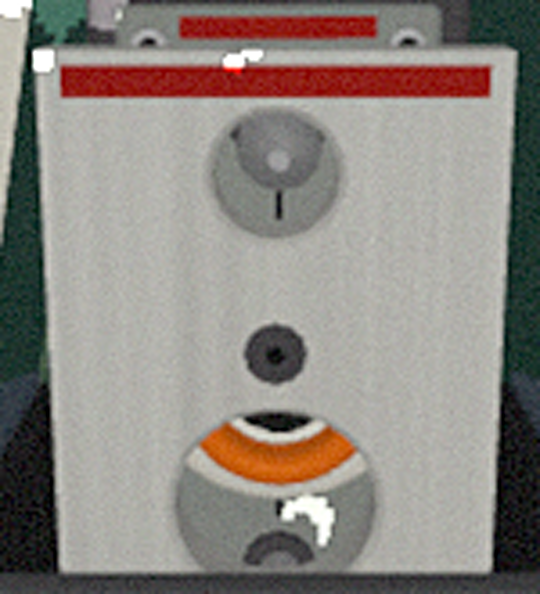

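arm_command --rows '[0, 0.07, 0, 0, 0, -0.001, 0, 0.07, 0, 0, 0, -0.001, 0, 0.07, 0, 0, 0, -0.001, 0, 0.07, 0, 0, 0, -0.001]'

```text
time: 24.12
ee_pos: [0.5088, -0.2075, 0.0801]
tcp_rot: [-0.281, 3.129, 0.0]
ft_force: [0.4, -0.7, -2.5]
grip_width: 0.0596
```

Run:
```python
from chk import *
env.get_image('wrist'); s,I=shot('wrist','w14'); v=np.r_[s['ee_pos'],s['tcp_rot']]
I=cv2.convertScaleAbs(I,alpha=1.5)
cv2.imwrite('pics/w14c.png',cv2.resize(I[125:290,200:350],None,fx=3.6,fy=3.6,interpolation=cv2.INTER_CUBIC))
print(s['time'],v,s['grip_width'],rows([.5092,-.2076,.08],p[8],s))
```

```text
24.175 [ 5.08813083e-01 -2.07509625e-01  8.01131298e-02 -2.81096899e-01
  3.12895182e+00  1.69959820e-04] 0.059619475780392096 (array([-0.04, -0.02,  0.01]), array([ 0.,  0., -0.]))
```

View pics/w14c.png

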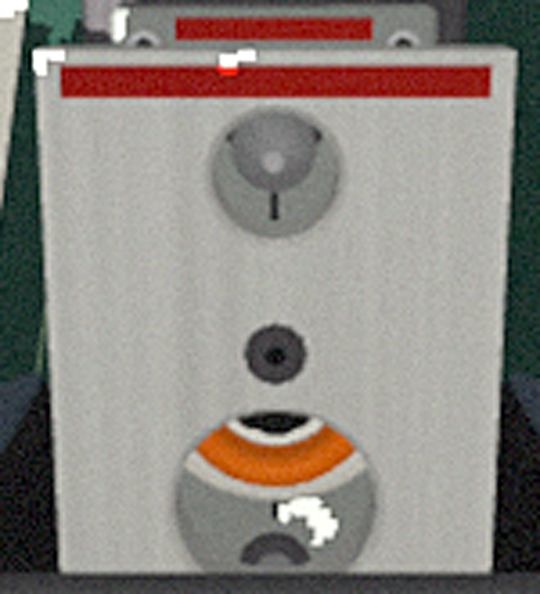

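arm_command --rows '[-0.03, 0, 0.3, 0, 0, 0, -0.03, 0, 0.8, 0, 0, 0, -0.03, 0, 1.3, 0, 0, 0, -0.03, 0, 1.8, 0, 0, 0, -0.03, 0, 1.8, 0, 0, 0, -0.03, 0, 1.8, 0, 0, 0]'

```text
time: 24.98
ee_pos: [0.5092, -0.2075, 0.0621]
tcp_rot: [-0.281, 3.129, 0.0]
ft_force: [-0.9, -0.7, -2.0]
grip_width: 0.0596
```

Run:
```python
from chk import *
env.get_image('wrist'); s,I=shot('wrist','w15'); v=np.r_[s['ee_pos'],s['tcp_rot']]
I=cv2.convertScaleAbs(I,alpha=1.5)
cv2.imwrite('pics/w15c.png',cv2.resize(I[125:290,200:350],None,fx=3.6,fy=3.6,interpolation=cv2.INTER_CUBIC))
print(s['time'],v,s['ft_force'],s['moment'],s['grip_width'],rows([.5092,-.2076,.0415],p[8],s))
```

```text
25.025 [ 5.09279218e-01 -2.07520890e-01  6.22605586e-02 -2.81096292e-01
  3.12859207e+00 -1.32344767e-04] [ 0.66381889  0.02779408 -2.6390713 ] [ 0.0660037   0.03462443 -0.01457865] 0.059926539394937944 (array([ 0.01, -0.01,  2.08]), array([-0.,  0., -0.]))
```

View pics/w15c.png

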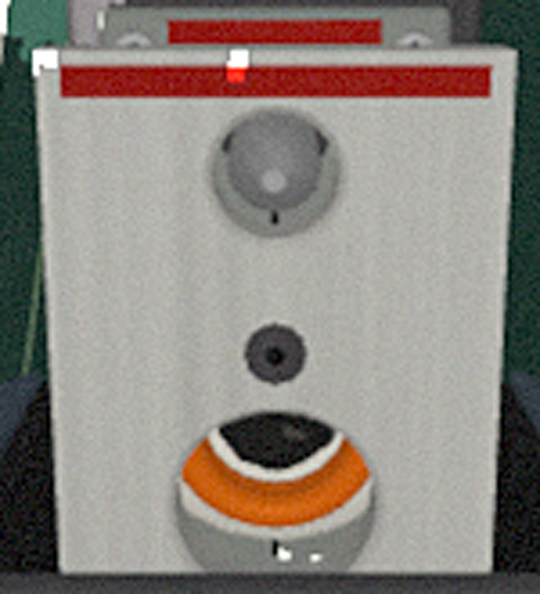

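arm_command --rows '[0, 0, 0.5, 0, 0, 0, 0, 0, 1.0, 0, 0, 0, 0, 0, 1.5, 0, 0, 0, 0, 0, 1.9, 0, 0, 0, 0, 0, 2.0, 0, 0, 0, 0, 0, 2.05, 0, 0, 0, 0, 0, 2.05, 0, 0, 0, 0, 0, 2.05, 0, 0, 0]'

```text
time: 26.08
ee_pos: [0.5092, -0.2075, 0.0418]
tcp_rot: [-0.281, 3.129, -0.0]
ft_force: [0.2, 0.3, -3.3]
grip_width: 0.0598
```

arm_command --rows '[0, 0, 0.05, 0, 0, 0, 0, 0, 0.1, 0, 0, 0, 0, 0, 0.1, 0, 0, 0, 0, 0, 0.1, 0, 0, 0]'

```text
time: 26.58
ee_pos: [0.5092, -0.2075, 0.0412]
tcp_rot: [-0.281, 3.128, -0.0]
ft_force: [-2.0, -0.1, 5.4]
grip_width: 0.0599
```

arm_command --rows '[0, 0, -0.05, 0, 0, 0, 0, 0, -0.05, 0, 0, 0, 0, 0, -0.05, 0, 0, 0, 0, 0, -0.05, 0, 0, 0]' --hand -0.6

```text
time: 27.08
ee_pos: [0.5091, -0.2075, 0.041]
tcp_rot: [0.281, -3.129, -0.0]
ft_force: [-0.6, 0.2, -0.1]
grip_width: 0.0732
```

arm_command --rows '[0, 0, -3, 0, 0, 0, 0, 0, -7, 0, 0, 0, -2, 0, -9, 0, 0, 0, -6.3, 0, -9, 0, 0, 0, -6.3, 0, -9, 0, 0, 0, -6.3, 0, -9, 0, 0, 0, -6.3, 0, -9, 0, 0, 0, -6.3, 0, -9, 0, 0, 0]'

```text
time: 28.08
ee_pos: [0.5704, -0.1964, 0.1311]
tcp_rot: [0.28, -3.129, -0.0]
ft_force: [0.1, 0.7, 0.2]
grip_width: 0.0729
```

Run:
```python
from chk import *
env.get_image('wrist'); s,I=shot('wrist','w16'); np.save('w16.npy',I); v=np.r_[s['ee_pos'],s['tcp_rot']]; np.save('s16.npy',v)
cv2.imwrite('pics/w16c.png',cv2.resize(cv2.convertScaleAbs(I,alpha=1.3)[10:225,200:350],None,fx=2.7,fy=2.7,interpolation=cv2.INTER_CUBIC))
print(s['time'],v,s['grip_width'])
b=lambda q:(q-[200,10]+.3)*2.7
for P in [(0,0,.049),(0,.046,.049),(0,-.046,.049),(0,.0225,.0505),(0,-.0225,.0505),(-.03,.062,.049),(.03,.062,.049),(.03,-.062,.049),(-.03,-.062,.049),(0,.046,.072),(0,-.046,.072)]: print(P,b(jigpx(v,P)).round(1))
```

```text
28.125 [ 5.70518793e-01 -1.96399714e-01  1.31167544e-01  2.80290110e-01
 -3.12881863e+00 -2.82786104e-04] 0.07276765240831808
(0, 0, 0.049) [206.8 320.5]
(0, 0.046, 0.049) [206.5 126.9]
(0, -0.046, 0.049) [207.1 495.7]
(0, 0.0225, 0.0505) [206.6 228. ]
(0, -0.0225, 0.0505) [206.9 409.1]
(-0.03, 0.062, 0.049) [80.9 55.1]
(0.03, 0.062, 0.049) [331.9  54.4]
(0.03, -0.062, 0.049) [317.  552.6]
(-0.03, -0.062, 0.049) [ 97.5 552.9]
(0, 0.046, 0.072) [206.2 111.4]
(0, -0.046, 0.072) [206.9 516.6]
```

View pics/w16c.png

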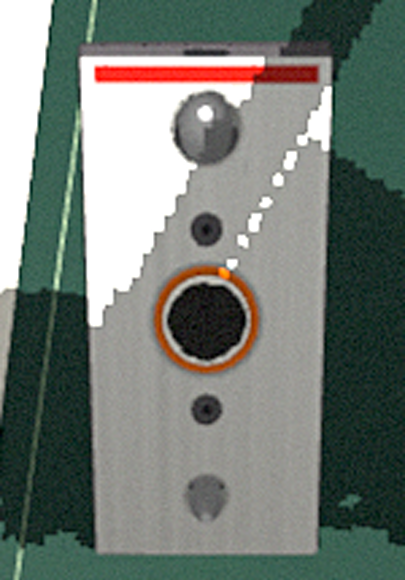

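Run:
```python
from chk import *
v=np.load('s11.npy')
print(wz(v,(573/1.4,22/1.4),.016),wz(v,(634/1.4,213/1.4),.014))
s=env.get_state(); print(rows([.56,.15,.13],np.radians(90),s))
```

```text
[0.45177266 0.15726052 0.016     ] [0.55907707 0.16608783 0.014     ]
(array([-5.11, 34.28,  0.12]), array([ 0.   , -0.   ,  0.179]))
```

arm_command --rows '[-0.9, 6, 0, 0, 0, 0.03, -1.8, 12, 0, 0, 0, 0.06, -2.7, 18, 0, 0, 0, 0.09, -3.6, 24, 0, 0, 0, 0.12, -4.5, 30, 0, 0, 0, 0.15, -5.1, 34.3, 0.1, 0, 0, 0.179, -5.1, 34.3, 0.1, 0, 0, 0.179, -5.1, 34.3, 0.1, 0, 0, 0.179, -5.1, 34.3, 0.1, 0, 0, 0.179, -5.1, 34.3, 0.1, 0, 0, 0.179]'

```text
time: 29.42
ee_pos: [0.5603, 0.1492, 0.1302]
tcp_rot: [0.002, 3.142, 0.0]
ft_force: [0.7, 1.3, 0.8]
grip_width: 0.073
```

Run:
```python
from chk import *
env.get_image('wrist'); s,I=shot('wrist','w17',1.4); np.save('w17.npy',I); v=np.r_[s['ee_pos'],s['tcp_rot']]; np.save('s17.npy',v)
print(s['time'],v,s['grip_width'])
for n in ('nut_large','nut_small'):
  for d in env.place_of('wrist',n)[:2]: print(n,d['score'],d['position'],wz(v,d['position'],0))
a=I[20:140,240:400];b=I
cv2.imwrite('pics/w17c.png',cv2.resize(cv2.convertScaleAbs(I,alpha=1.3)[20:220,240:400],None,fx=3,fy=3,interpolation=cv2.INTER_CUBIC))
```

```text
29.475 [ 5.60276324e-01  1.49371571e-01  1.30203359e-01  1.99826202e-03
  3.14153731e+00 -2.14862414e-06] 0.07336442715657378
nut_large 0.85 [291.1, 65.6] [0.45211921 0.16101081 0.        ]
nut_small 0.6 [295.6, 196.2] [0.55780869 0.16586384 0.        ]
```

View pics/w17.png

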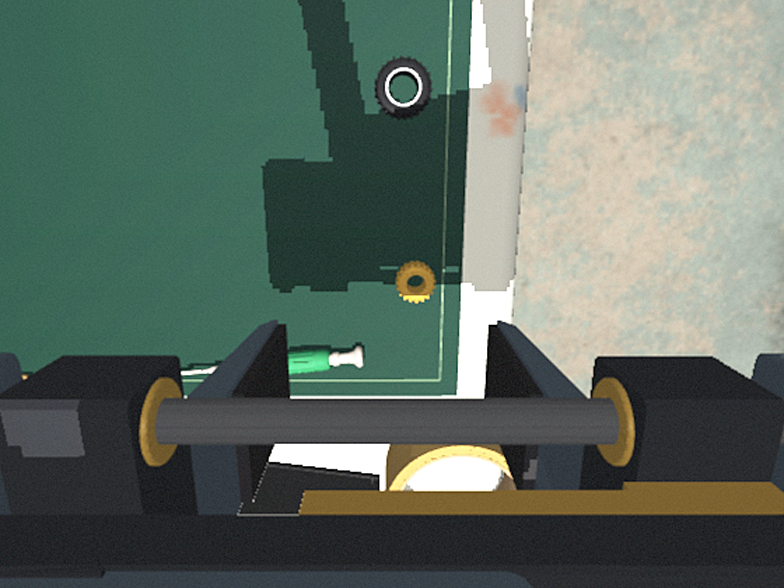

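View pics/w17c.png

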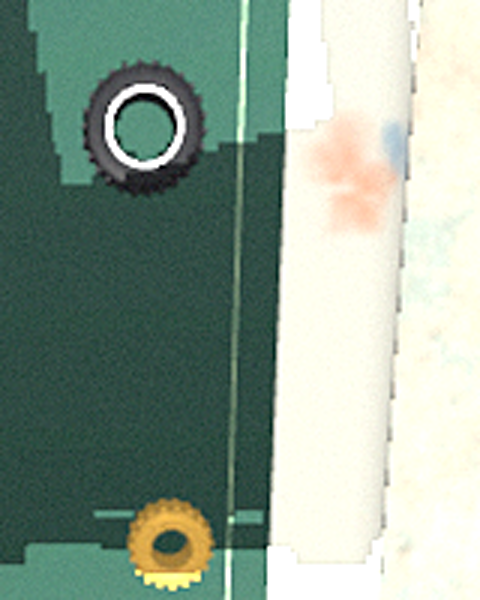

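Run:
```python
from chk import *
v=np.load('s17.npy')
L=wz(v,(288.0,62.0),.016); S=wz(v,(296.7,200.3),.016); print(L,S)
s=env.get_state(); print(rows([L[0],L[1],.03],np.radians(90),s))
```

```text
[0.45146341 0.15809323 0.016     ] [0.55747179 0.16596284 0.016     ]
(array([10.88,  0.81, 10.02]), array([ 0.   ,  0.   , -0.001]))
```

arm_command --rows '[5.5, 0.8, 2, 0, 0, 0, 10.9, 0.8, 5, 0, 0, 0, 10.9, 0.8, 9, 0, 0, 0, 10.9, 0.8, 10, 0, 0, 0, 10.9, 0.8, 10, 0, 0, 0, 10.9, 0.8, 10, 0, 0, 0, 10.9, 0.8, 10, 0, 0, 0]'

```text
time: 30.5
ee_pos: [0.4523, 0.1586, 0.0311]
tcp_rot: [0.0, 3.139, 0.001]
ft_force: [-1.1, 0.2, -1.1]
grip_width: 0.0728
```

Run:
```python
from chk import *
env.get_image('wrist'); s,I=shot('wrist','w18'); v=np.r_[s['ee_pos'],s['tcp_rot']]; np.save('s18.npy',v)
print(s['time'],v)
cv2.imwrite('pics/w18c.png',cv2.resize(I[170:290,200:360],None,fx=4,fy=4,interpolation=cv2.INTER_CUBIC))
print((pr(v,p,[.4515,.1581,.016])-[200,170])*4)
```

```text
30.55 [4.52027803e-01 1.58527781e-01 3.09665507e-02 4.84066108e-05
 3.13974007e+00 1.09468691e-03]
[301.85746927 310.61967749]
```

View pics/w18c.png

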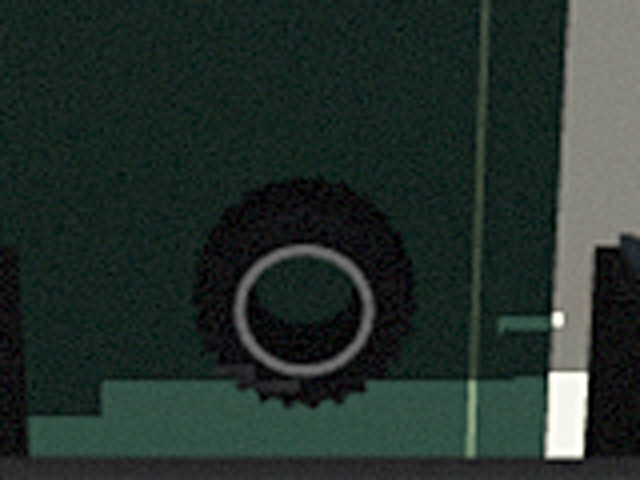

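arm_command --rows '[0, -0.03, 1.5, 0, 0, 0, 0, -0.03, 2.45, 0, 0, 0, 0, -0.03, 2.45, 0, 0, 0, 0, -0.03, 2.45, 0, 0, 0, 0, -0.03, 2.45, 0, 0, 0]'

```text
time: 31.22
ee_pos: [0.4515, 0.1582, 0.006]
tcp_rot: [-0.0, 3.141, 0.001]
ft_force: [-0.4, 0.4, 0.5]
grip_width: 0.0726
```

arm_command --rows '[0, 0, 0, 0, 0, 0, 0, 0, 0, 0, 0, 0, 0, 0, 0, 0, 0, 0, 0, 0, 0, 0, 0, 0, 0, 0, 0, 0, 0, 0]' --hand 1 --newtons 15

```text
time: 31.85
ee_pos: [0.4511, 0.158, 0.0056]
tcp_rot: [-0.0, 3.142, 0.0]
ft_force: [-0.3, -0.6, -0.0]
grip_width: 0.0298
```

Run:
```python
from chk import *
c,s_=np.cos(p[8]),np.sin(p[8])
for y in (.046,-.046): print(p[6]-s_*y,p[7]+c*y)
s=env.get_state(); v=np.r_[s['ee_pos'],s['tcp_rot']]
print(rows_j(v,(0,.0464),.09))
```

```text
0.46413771728540465 -0.21569710586840243
0.5546571746074251 -0.19925849746845262
(array([ -1.25, -37.38,  -8.44]), array([ 0.   ,  0.   , -0.179]))
```

arm_command --rows '[0, 0, -4, 0, 0, 0, 0, -2, -8.6, 0, 0, 0, -0.3, -8, -9, 0, 0, -0.04, -0.5, -14, -9, 0, 0, -0.08, -0.7, -20, -9, 0, 0, -0.12, -0.9, -26, -9, 0, 0, -0.15, -1.1, -32, -9, 0, 0, -0.179, -1.25, -37.4, -9, 0, 0, -0.179, -1.25, -37.4, -8.5, 0, 0, -0.179, -1.25, -37.4, -8.5, 0, 0, -0.179, -1.25, -37.4, -8.5, 0, 0, -0.179, -1.25, -37.4, -8.5, 0, 0, -0.179]'

```text
time: 33.35
ee_pos: [0.4639, -0.2148, 0.0908]
tcp_rot: [-0.284, 3.129, 0.0]
ft_force: [0.3, 0.1, 0.7]
grip_width: 0.0297
```

```bash
cat > look.py <<'E'
from chk import *
import sys
def look(name,loc,z,dz):
    env.get_image('wrist'); s,I=shot('wrist',name); v=np.r_[s['ee_pos'],s['tcp_rot']]
    I=cv2.convertScaleAbs(I,alpha=1.6)
    cv2.imwrite(f'pics/{name}c.png',cv2.resize(I[150:290,200:360],None,fx=4,fy=4,interpolation=cv2.INTER_CUBIC))
    print(s['time'],v.round(4),s['ft_force'].round(1),s['grip_width'],rows_j(v,loc,z))
    b=lambda q:(q-[200,150]+.37)*4
    pin=.046 if loc[1]>0 else -.046
    print('pin tip',b(jigpx(v,(0,pin,.072))),b(jigpx(v,(0,pin,.049))))
    Rt=R.from_rotvec(v[3:])
    print('nut top',b(pr(v,p,v[:3]+Rt.apply([loc[1]*0+dz[0],0,dz[1]]))))
E
python3 -c "
from look import *
look('w19',(0,.0464),.08,(-.0004,.0056-.016))"
```

```text
33.4 [ 4.6390e-01 -2.1500e-01  9.0800e-02 -2.8370e-01  3.1285e+00  1.0000e-04] [-0.1 -0.3 -0.7] 0.029415226574867382 (array([ 0.03, -0.08,  1.08]), array([0.   , 0.   , 0.001]))
pin tip [300.98847659 386.42711212] [301.88831948 332.59997122]
nut top [305.74905525 476.9241559 ]
```

View pics/w19c.png

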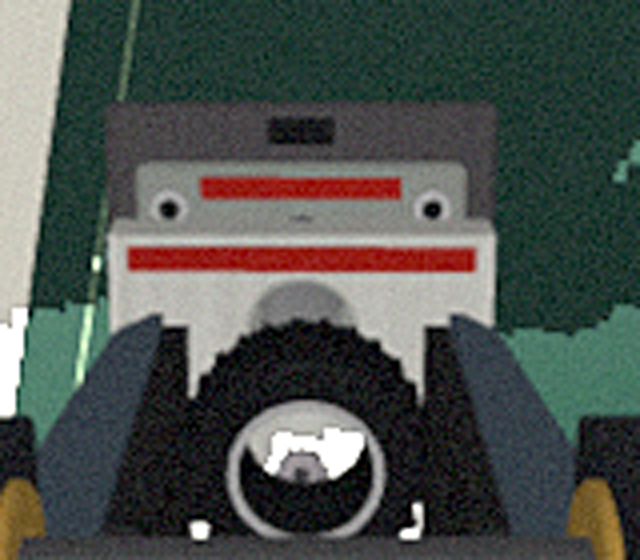

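arm_command --rows '[0.02, -0.02, 0.5, 0, 0, 0, 0.02, -0.02, 1.0, 0, 0, 0, 0.02, -0.02, 1.0, 0, 0, 0, 0.02, -0.02, 1.0, 0, 0, 0, 0.02, -0.02, 1.0, 0, 0, 0]'

```text
time: 34.08
ee_pos: [0.4637, -0.2163, 0.0807]
tcp_rot: [-0.281, 3.129, -0.0]
ft_force: [0.4, 0.7, -0.1]
grip_width: 0.0296
```

```bash
python3 -c "
from look import *
look('w20',(0,.0464),.07,(-.0004,.0056-.016))"
```

```text
34.125 [ 0.4636 -0.2163  0.0807 -0.2809  3.1288 -0.    ] [-0.8  0.1 -0.8] 0.030153357060106443 (array([-0.02,  0.05,  1.07]), array([-0.   ,  0.   , -0.001]))
pin tip [309.70933476 417.42045523] [309.75201675 357.93639196]
nut top [305.75231075 476.92332534]
```

View pics/w20c.png

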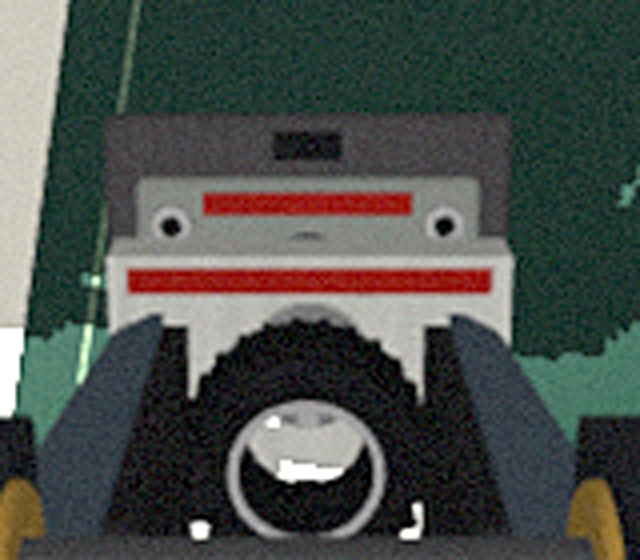

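arm_command --rows '[-0.02, 0.05, 0, 0, 0, 0, -0.02, 0.05, 0, 0, 0, 0, -0.02, 0.05, 0.5, 0, 0, 0, -0.02, 0.05, 1.0, 0, 0, 0, -0.02, 0.05, 1.0, 0, 0, 0, -0.02, 0.05, 1.0, 0, 0, 0]'

```text
time: 34.92
ee_pos: [0.4637, -0.2157, 0.0705]
tcp_rot: [0.281, -3.129, -0.0]
ft_force: [0.2, 1.3, -0.3]
grip_width: 0.0298
```

```bash
python3 -c "
from look import *
look('w21',(0,.0464),.0550,(-.0004,.0056-.016))"
```

```text
34.975 [ 4.6370e-01 -2.1570e-01  7.0600e-02 -2.8110e-01  3.1289e+00  1.0000e-04] [-0.  -0.4  0.6] 0.030258644361513997 (array([ 0.  , -0.01,  1.56]), array([ 0.,  0., -0.]))
pin tip [305.29553503 446.46167293] [305.80950761 380.96797487]
nut top [305.75145571 476.92454937]
```

View pics/w21c.png

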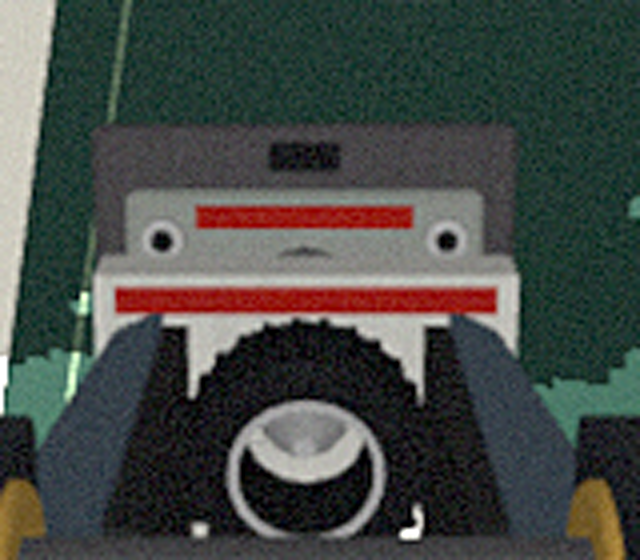

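Pin tip visible centred in the bore; no contact. Descend.

arm_command --rows '[0, 0, 0.4, 0, 0, 0, 0, 0, 0.8, 0, 0, 0, 0, 0, 1.2, 0, 0, 0, 0, 0, 1.5, 0, 0, 0, 0, 0, 1.55, 0, 0, 0, 0, 0, 1.55, 0, 0, 0, 0, 0, 1.55, 0, 0, 0]'

```text
time: 35.9
ee_pos: [0.4638, -0.2157, 0.0553]
tcp_rot: [-0.281, 3.129, -0.0]
ft_force: [-0.7, -0.2, -0.9]
grip_width: 0.0295
```

arm_command --rows '[0, 0, 0.05, 0, 0, 0, 0, 0, 0.1, 0, 0, 0, 0, 0, 0.13, 0, 0, 0, 0, 0, 0.13, 0, 0, 0]'

```text
time: 36.4
ee_pos: [0.4636, -0.2157, 0.054]
tcp_rot: [0.281, -3.129, 0.0]
ft_force: [-1.6, -0.2, 1.1]
grip_width: 0.0296
```

arm_command --rows '[0, 0, 0, 0, 0, 0, 0, 0, 0, 0, 0, 0, 0, 0, 0, 0, 0, 0, 0, 0, 0, 0, 0, 0]' --hand 0

```text
time: 36.9
ee_pos: [0.4637, -0.2156, 0.0538]
tcp_rot: [-0.281, 3.129, 0.0]
ft_force: [-0.6, -0.1, 1.0]
grip_width: 0.0457
```

arm_command --rows '[0, 0, -3, 0, 0, 0, 0, 0, -7, 0, 0, 0, -5, 0, -8, 0, 0, 0, -10.5, 0, -8, 0, 0, 0, -10.5, 0, -8, 0, 0, 0, -10.5, 0, -8, 0, 0, 0, -10.5, 0, -8, 0, 0, 0]'

```text
time: 37.78
ee_pos: [0.5656, -0.1971, 0.1336]
tcp_rot: [0.28, -3.128, -0.001]
ft_force: [0.5, 0.1, -0.0]
grip_width: 0.0458
```

Run:
```python
from chk import *
env.get_image('wrist'); s,I=shot('wrist','w22'); v=np.r_[s['ee_pos'],s['tcp_rot']]
cv2.imwrite('pics/w22c.png',cv2.resize(cv2.convertScaleAbs(I,alpha=1.3)[10:225,180:370],None,fx=2.7,fy=2.7,interpolation=cv2.INTER_CUBIC))
print(s['time'],v,s['grip_width'],rows([.5575,.166,.03],np.radians(90),s))
b=lambda q:(q-[180,10]+.3)*2.7
for P in [(0,.046,.049),(0,.046,.065),(0,.046,.072),(0,-.046,.072)]: print(P,b(jigpx(v,P)).round(1))
```

```text
37.825 [ 5.65799168e-01 -1.97169691e-01  1.33854473e-01  2.79713261e-01
 -3.12840323e+00 -5.66735802e-04] 0.045676721560108845 (array([-5.63, 35.88, 10.4 ]), array([ 0.   , -0.001,  0.178]))
(0, 0.046, 0.049) [260.  149.6]
(0, 0.046, 0.065) [259.8 140.8]
(0, 0.046, 0.072) [259.7 136.6]
(0, -0.046, 0.072) [260.6 532.6]
```

View pics/w22c.png

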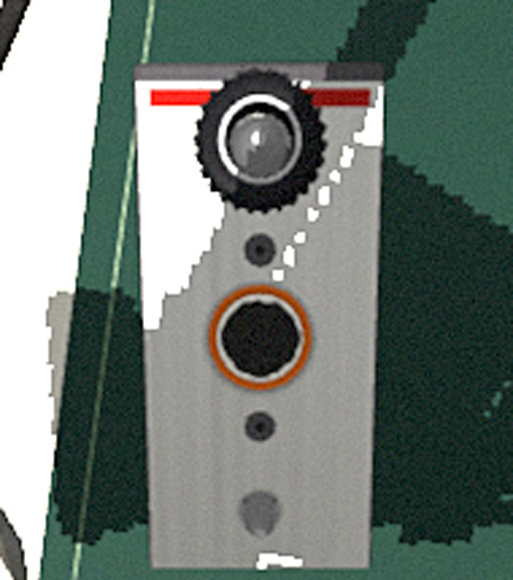

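arm_command --rows '[-0.9, 6, 0, 0, 0, 0.03, -1.8, 12, 0, 0, 0, 0.06, -2.8, 18, 0, 0, 0, 0.09, -3.7, 24, 0, 0, 0, 0.12, -4.6, 30, 0, 0, 0, 0.15, -5.6, 35.9, 2, 0, 0, 0.178, -5.6, 35.9, 7, 0, 0, 0.178, -5.6, 35.9, 10, 0, 0, 0.178, -5.6, 35.9, 10, 0, 0, 0.178, -5.6, 35.9, 10, 0, 0, 0.178, -5.6, 35.9, 10, 0, 0, 0.178]'

```text
time: 39.25
ee_pos: [0.5593, 0.1663, 0.0357]
tcp_rot: [-0.001, 3.138, 0.002]
ft_force: [-0.3, 0.2, -0.4]
grip_width: 0.0457
```

Run:
```python
from chk import *
env.get_image('wrist'); s,I=shot('wrist','w23',1.4); v=np.r_[s['ee_pos'],s['tcp_rot']]
print(s['time'],v)
cv2.imwrite('pics/w23c.png',cv2.resize(cv2.convertScaleAbs(I,alpha=1.4)[170:290,200:360],None,fx=4,fy=4,interpolation=cv2.INTER_CUBIC))
print((pr(v,p,[.5575,.166,.016])-[200,170]+.37)*4)
np.save('s23.npy',v)
```

```text
39.3 [ 5.59169825e-01  1.66247835e-01  3.55187505e-02 -9.64959317e-04
  3.13852240e+00  1.46359187e-03]
[304.69549742 292.41792003]
```

View pics/w23c.png

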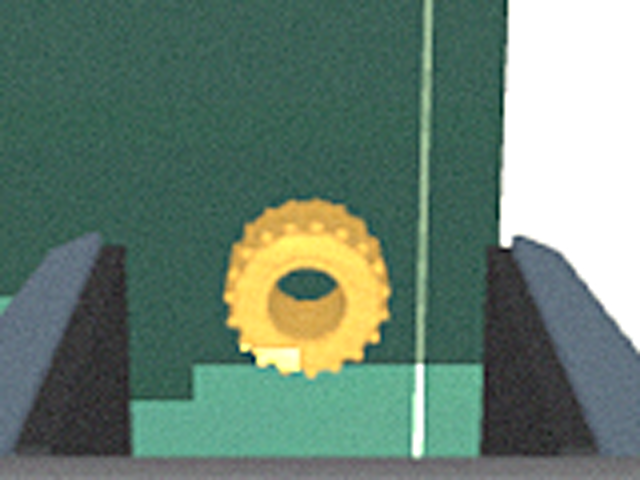

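Run:
```python
from chk import *
v=np.load('s23.npy'); N=wz(v,(307.5/4+200-.37,302/4+170-.37),.016); print(N)
s=env.get_state(); print(rows([N[0],N[1],.006],np.radians(90),s))
```

```text
[0.55894997 0.16639704 0.016     ]
(array([0.01, 0.01, 2.93]), array([0.001, 0.003, 0.001]))
```

arm_command --rows '[-0.07, 0, 1.5, 0, 0, 0, -0.07, 0, 2.85, 0, 0, 0, -0.07, 0, 2.85, 0, 0, 0, -0.07, 0, 2.85, 0, 0, 0, -0.07, 0, 2.85, 0, 0, 0]'

```text
time: 39.98
ee_pos: [0.5591, 0.1664, 0.0056]
tcp_rot: [-0.002, 3.141, 0.0]
ft_force: [0.4, -0.7, 0.5]
grip_width: 0.0455
```

Run:
```python
from chk import *
env.get_image('wrist'); s,I=shot('wrist','w24',1.4); v=np.r_[s['ee_pos'],s['tcp_rot']]
print(s['time'],v)
cv2.imwrite('pics/w24c.png',cv2.resize(cv2.convertScaleAbs(I,alpha=1.4)[170:290,200:360],None,fx=4,fy=4,interpolation=cv2.INTER_CUBIC))
for x in (.5575,.559): print((pr(v,p,[x,.1664,.016])-[200,170]+.37)*4)
np.save('s24.npy',v)
```

```text
40.025 [ 5.59057000e-01  1.66416883e-01  5.67273664e-03 -2.03249022e-03
  3.14088700e+00  4.09901090e-04]
[305.87142572 381.85875557]
[305.8676374  393.22109199]
```

View pics/w24c.png

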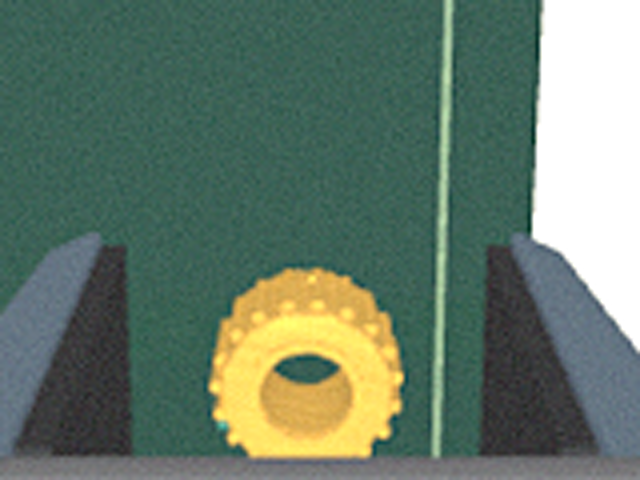

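arm_command --rows '[0, 0, 0, 0, 0, 0, 0, 0, 0, 0, 0, 0, 0, 0, 0, 0, 0, 0, 0, 0, 0, 0, 0, 0, 0, 0, 0, 0, 0, 0]' --hand 1 --newtons 15

```text
time: 40.7
ee_pos: [0.5588, 0.1663, 0.0054]
tcp_rot: [-0.002, 3.141, 0.0]
ft_force: [-0.5, -0.2, 0.8]
grip_width: 0.0218
```

Run:
```python
from chk import *
s=env.get_state(); v=np.r_[s['ee_pos'],s['tcp_rot']]; print(v,rows_j(v,(0,-.046),.09))
```

```text
[ 5.58846514e-01  1.66288952e-01  5.44618945e-03 -1.85656043e-03
  3.14144540e+00  1.62113299e-04] (array([  0.46, -36.55,  -8.46]), array([ 0.   ,  0.   , -0.178]))
```

arm_command --rows '[0, 0, -4, 0, 0, 0, 0, -2, -8.6, 0, 0, 0, 0.1, -8, -9, 0, 0, -0.04, 0.2, -14, -9, 0, 0, -0.08, 0.3, -20, -9, 0, 0, -0.12, 0.4, -26, -9, 0, 0, -0.15, 0.5, -32, -9, 0, 0, -0.178, 0.49, -36.55, -9, 0, 0, -0.178, 0.49, -36.55, -8.5, 0, 0, -0.178, 0.49, -36.55, -8.5, 0, 0, -0.178, 0.49, -36.55, -8.5, 0, 0, -0.178, 0.49, -36.55, -8.5, 0, 0, -0.178]'

```text
time: 42.2
ee_pos: [0.5545, -0.1981, 0.0905]
tcp_rot: [-0.284, 3.129, 0.0]
ft_force: [-0.4, 0.5, 0.2]
grip_width: 0.0213
```

```bash
python3 -c "
from look import *
look('w25',(0,-.0457),.08,(-.0003,.0055-.016))"
```

```text
42.25 [ 5.5450e-01 -1.9820e-01  9.0500e-02 -2.8350e-01  3.1285e+00  1.0000e-04] [-0.5  0.7  0.3] 0.02136989519059774 (array([ 0.04, -0.11,  1.05]), array([0.   , 0.   , 0.001]))
pin tip [298.89826486 385.938375  ] [300.00291984 332.06990748]
nut top [305.74600686 476.52120189]
```

View pics/w25c.png

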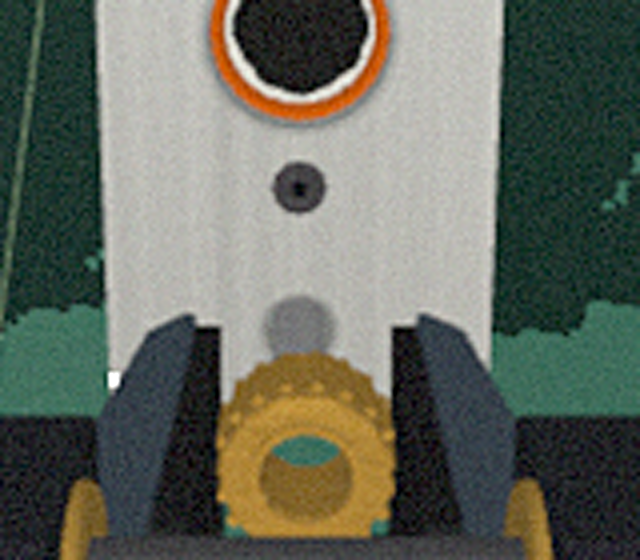

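arm_command --rows '[0.04, 0, 0.5, 0, 0, 0, 0.04, 0, 1.0, 0, 0, 0, 0.04, 0, 1.0, 0, 0, 0, 0.04, 0, 1.0, 0, 0, 0, 0.04, 0, 1.0, 0, 0, 0]'

```text
time: 42.92
ee_pos: [0.554, -0.1994, 0.0804]
tcp_rot: [-0.281, 3.129, -0.0]
ft_force: [-0.2, -1.0, 0.2]
grip_width: 0.0218
```

```bash
python3 -c "
from look import *
look('w26',(0,-.0457),.07,(-.0003,.0055-.016))"
```

```text
42.975 [ 5.5400e-01 -1.9940e-01  8.0400e-02 -2.8090e-01  3.1287e+00 -1.0000e-04] [-0.1  0.8 -0. ] 0.02107280718942729 (array([-0.03,  0.  ,  1.04]), array([-0.   ,  0.   , -0.001]))
pin tip [306.21954816 418.36535375] [306.62870399 358.70284851]
nut top [305.74905302 476.52039804]
```

View pics/w26c.png

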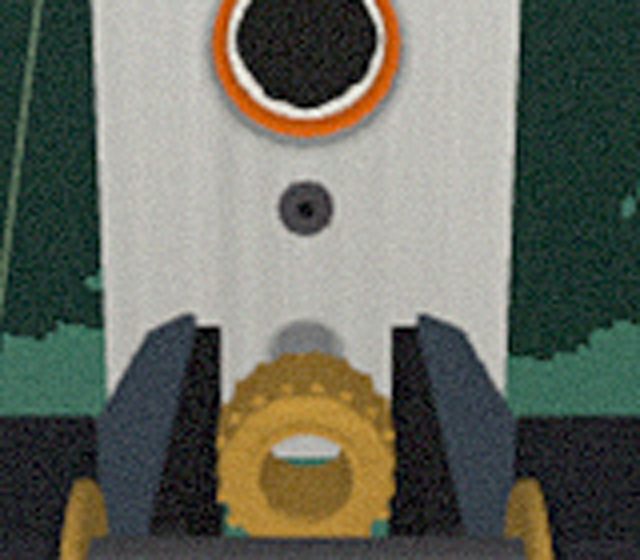

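arm_command --rows '[-0.02, 0, 0.3, 0, 0, 0, -0.02, 0, 0.7, 0, 0, 0, -0.02, 0, 1.0, 0, 0, 0, -0.02, 0, 1.0, 0, 0, 0, -0.02, 0, 1.0, 0, 0, 0]'

```text
time: 43.65
ee_pos: [0.5542, -0.1992, 0.0703]
tcp_rot: [-0.281, 3.129, 0.0]
ft_force: [-0.7, -0.4, 0.2]
grip_width: 0.0216
```

```bash
python3 -c "
from look import *
look('w27',(0,-.0457),.055,(-.0003,.0055-.016))"
```

```text
43.7 [ 5.5420e-01 -1.9930e-01  7.0400e-02 -2.8110e-01  3.1287e+00 -1.0000e-04] [-0.1 -0.   0.3] 0.02125924568362703 (array([-0.01, -0.01,  1.54]), array([-0.,  0., -0.]))
pin tip [305.54648306 447.41475403] [306.04834039 381.72795166]
nut top [305.74855807 476.52117923]
```

View pics/w27c.png

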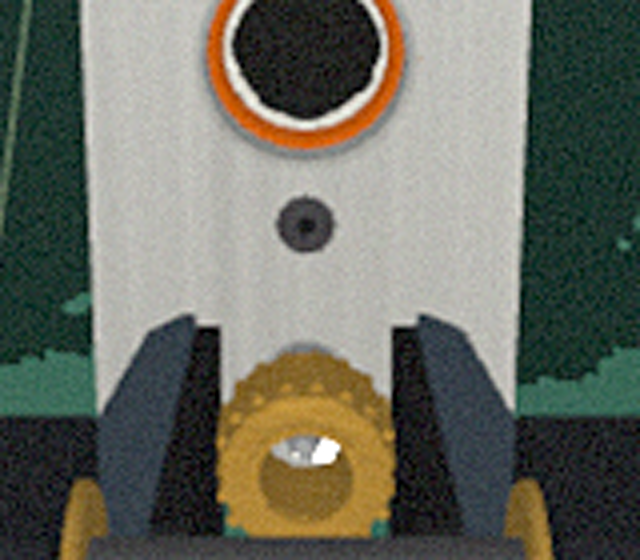

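arm_command --rows '[0, 0, 0.3, 0, 0, 0, 0, 0, 0.6, 0, 0, 0, 0, 0, 0.9, 0, 0, 0, 0, 0, 1.2, 0, 0, 0, 0, 0, 1.5, 0, 0, 0, 0, 0, 1.5, 0, 0, 0, 0, 0, 1.5, 0, 0, 0]'

```text
time: 44.62
ee_pos: [0.5542, -0.1993, 0.0554]
tcp_rot: [-0.281, 3.129, -0.0]
ft_force: [-0.2, -0.1, -0.0]
grip_width: 0.0213
```

arm_command --rows '[0, 0, 0.05, 0, 0, 0, 0, 0, 0.1, 0, 0, 0, 0, 0, 0.13, 0, 0, 0, 0, 0, 0.13, 0, 0, 0]'

```text
time: 45.12
ee_pos: [0.5541, -0.1993, 0.054]
tcp_rot: [-0.281, 3.129, 0.0]
ft_force: [-0.1, -0.0, -0.3]
grip_width: 0.0213
```

arm_command --rows '[0, 0, 0.04, 0, 0, 0, 0, 0, 0.08, 0, 0, 0, 0, 0, 0.08, 0, 0, 0]'

```text
time: 45.5
ee_pos: [0.5545, -0.1993, 0.0535]
tcp_rot: [-0.281, 3.128, -0.0]
ft_force: [0.6, 0.1, 2.4]
grip_width: 0.0219
```

Contact; release and retreat, then look.

arm_command --rows '[0, 0, 0, 0, 0, 0, 0, 0, 0, 0, 0, 0, 0, 0, 0, 0, 0, 0, 0, 0, 0, 0, 0, 0]' --hand 0.1

```text
time: 46.0
ee_pos: [0.554, -0.1992, 0.0531]
tcp_rot: [0.281, -3.129, -0.0]
ft_force: [-0.1, -0.8, -0.2]
grip_width: 0.041
```

arm_command --rows '[0, 0, -3, 0, 0, 0, 0, 0, -8, 0, 0, 0, -1.5, 0, -9, 0, 0, 0, -1.5, 0, -9, 0, 0, 0, -1.5, 0, -9, 0, 0, 0, -1.5, 0, -9, 0, 0, 0]'

```text
time: 46.75
ee_pos: [0.5678, -0.1964, 0.142]
tcp_rot: [0.281, -3.127, -0.002]
ft_force: [-0.4, 0.3, -0.3]
grip_width: 0.0416
```

Run:
```python
from chk import *
env.get_image('wrist'); s,I=shot('wrist','w28'); v=np.r_[s['ee_pos'],s['tcp_rot']]
cv2.imwrite('pics/w28c.png',cv2.resize(cv2.convertScaleAbs(I,alpha=1.3)[10:225,180:370],None,fx=2.7,fy=2.7,interpolation=cv2.INTER_CUBIC))
b=lambda q:(q-[180,10]+.3)*2.7
for P in [(0,.046,.065),(0,-.046,.065),(0,-.046,.049),(0,0,.049),(0,-.046,.072)]: print(P,b(jigpx(v,P)).round(1))
J=env.get_image('side'); cv2.imwrite('pics/side2.png',cv2.resize(J[160:330,170:400],None,fx=3.4,fy=3.4,interpolation=cv2.INTER_CUBIC))
K=env.get_image('top'); cv2.imwrite('pics/top2.png',K); print(env.get_state()['time'])
```

```text
(0, 0.046, 0.065) [258.6 135.9]
(0, -0.046, 0.065) [259.4 509.7]
(0, -0.046, 0.049) [259.5 496.3]
(0, 0, 0.049) [259.2 328.8]
(0, -0.046, 0.072) [259.3 516.1]
46.95
```

View pics/w28c.png

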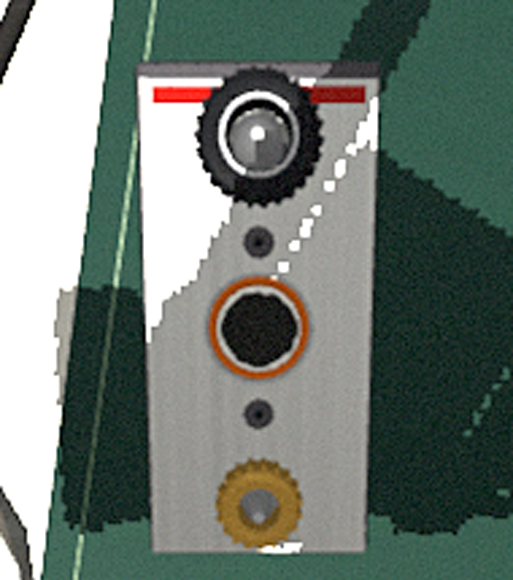

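View pics/side2.png

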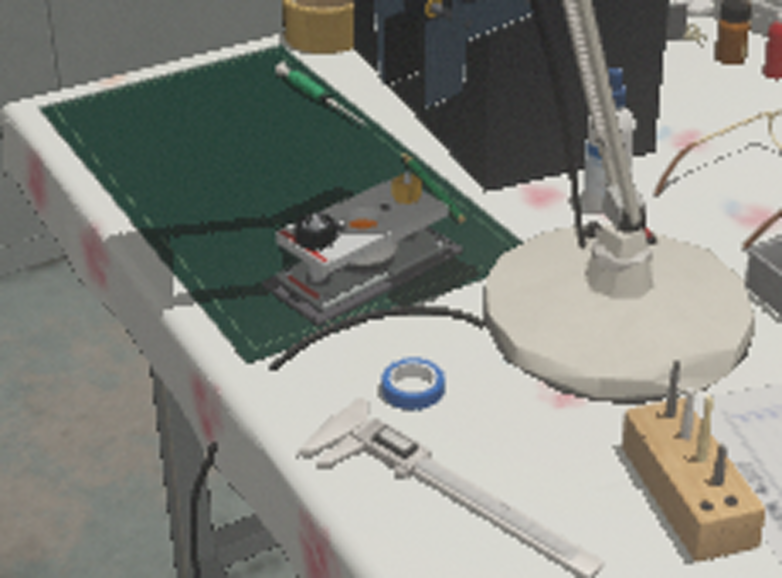

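View pics/top2.png

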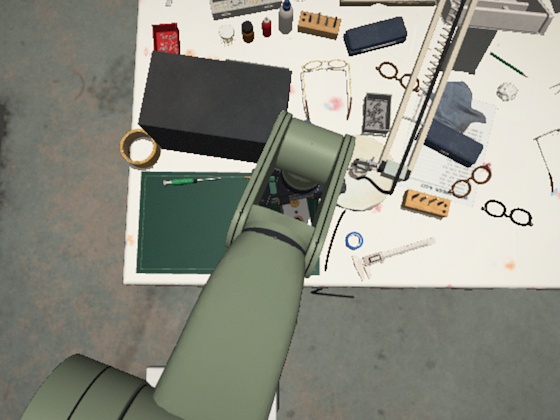

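```bash
python3 -c "
from h import *
print(env.close_job(), env.get_state()['time'])"
```

```text
the job is handed in; nothing more can be done
the job is handed in; nothing more can be done
```

The drilling jig is loaded in the order asked and handed in at about 47 s of the 115 s allowed. The interface reports no verdict, so this rests on my own last checks.

- **Lens:** it lies on the rubber seat with its two red dots in line with the pins. It is centred to about 0.1 mm across the jig. Along the pin line it measured 0.8–1 mm towards the thin pin, which I left uncorrected. That was measured before the ring and plate covered it.
- **Cushion ring:** it sits on the lens, concentric to about 0.5–1 mm.
- **Drill plate:** it went over both pins the right way round, with the red stripe at the thick pin. Its window, bushes and corners were within about 1 mm of where a seated plate should show.
- **Nuts:** the black nut is on the thick pin and the brass nut on the thin pin. Each was lowered until I felt light contact. In the wrist view the black nut's top shows where a nut seated on the plate should. The side picture shows both standing flat on the plate.
- **Bystanders and forces:** the tape rolls, screwdriver and calliper look undisturbed in the last pictures. The highest wrist force in the readings was about 9 N. The gripper was clear of everything at hand-in.

The wrist camera calibration was off by about 2.4 mm along the tool. I corrected it early by fitting several views together, and placed everything using the corrected values.

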